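# Brush out the hub and fit its spacer plates

## Robot

A 6-joint arm with a two-finger parallel gripper is mounted at the origin on the work surface; the furniture and walls round the work are solid. World frame = base frame: x ahead of the robot, y to its left, z up, the work surface at z = 0. Lengths are in m, angles in rad, forces in N, time in s.
With the tool pointing down it reaches from about 0.2 to 0.875 m from the base axis. Payload 3.4 kg.
Tool frame: the origin (TCP) lies at the very end of the fingers, on their centre line; the grasp point (between the pads) lies 19 mm behind it (ctrl.tcp_to_grasp is the distance from the TCP to the grasp point, in m); z points along the fingers, y is the line along which they close (so a half turn about z gives the same grasp; the last joint's range is limited). The gripper opens to 94 mm and grips with 3 to 60 N. Pads are 16 mm wide; open, the fingers measure 119 mm over their backs; the gripper's body (75 mm by 177 mm) begins 78 mm behind the grasp point.
Start: joints at [-1.449, 0.276, 1.505, -0, 1.361, -0.121], TCP at [0.138, -0.558, 0.205] pointing down, gripper open.
Joint ranges: [-2.89, 2.89], [-0.75, 2.08], [0.22, 2.7], [-1.18, 4.32], [0.11, 2.71], [-2.7, 2.7]. Speed limits (rad/s): [2.57, 2.57, 3.14, 3.14, 3.14, 3.14].

## Interface

Orientations are given as a unit quaternion [x, y, z, w].
In Python, from bench import ctrl gives the robot as it stands.
- The arm moves only by the shell command python3 -m creep 'ROWS'. ROWS is JSON, a list of rows, each an object of numbers: "tx", "ty", "tz": the shift along the tool's x, y, z in mm; "wx", "wy", "wz": the turn, a rotation vector about the tool's x, y, z in degrees; "claw": the finger opening in mm, from 0 to 94. In form: [{"tx": .., "ty": .., "tz": .., "wx": .., "wy": .., "wz": .., "claw": ..}, ...]. A call has exactly 8 rows; each row shifts and turns the commanded pose from where the row before left it, along the tool's axes as they then stand; what a row does not reach is not made up. A row lasts 1/12 s, in which the tool goes at most 41.7 mm and 7.16 degrees, less where a joint would pass 70% of its speed; a pose out of reach is approached as far as the arm can. A call is refused whole if a number of a shift passes 41.7 or a number of a turn 7.16, either way. A call with a gripper value outside its range is refused whole. The fingers move at their own pace and stop on an object; the grip force is fixed at half the most. Time passes only in rows, so rows that do not move let the fingers close, or fill a call up. It gives the time, the measured TCP pose, the force and the opening at its end, in the units of the state.
- ctrl.get_state(): the state, without advancing time (a new reading comes with each control period).
- ctrl.capture(name): name is "scene" or "top" or "wrist"; returns (picture, depth): 384x512x3 uint8, red, green, blue; 384x512 float32, m along the optical axis (not along the pixel's ray), 0 where there is no reading.
- ctrl.camera_model(name): a dict with "fx", "fy", "cx", "cy" (pixels), "R" (3x3) and "t" (3): a world point X has camera coordinates R X + t. Camera axes: x right, y down, z forward; pixel columns grow to the right and rows downward; lengths in m; the calibration is good to about 2 mm. A picture is of the moment at which its call begins: read the wrist's pose just before it. camera_model takes no time and is no camera call; for the wrist camera it gives the pose at the moment of the call.
- ctrl.finish_job(): hands the job in, once; it reports no verdict.
The state is a dict: "t": time; "joints": joint angles; "dq": joint speeds; "joint_torque": joint torques, N m; "eef_pos": TCP position; "orientation": TCP orientation; "contact_force": force on the tool from outside, world axes, zero at the start; "torque": the same for the moment, N m; "finger_gap": opening from 0.0 (shut) to 1.0 (fully open).
Only numpy, scipy, OpenCV 4.12 (cv2) and the standard library are available. Lean on these libraries where they do the work, as an engineer would, in place of code of your own. Each camera call takes 0.05 s, during which the arm holds its last target. There are 200 camera calls.

## Task

Clean the hub's hollow spigot with the bore brush: push it right to the bottom three times, drawing it back up most of the way in between, and stand the brush upright in its stand again. Then fit every spacer plate that lies on the bench over the spigot, turning each until its three holes line up with the studs and it slides down flat, stacked on the hub. Leave the tape reel where it is.

Things in the scene. Friction and masses are not known exactly. Their poses are not given: they have to be found in the camera images.
- hub: fixed dark steel hub, round foot 96 mm across and 8 mm thick with a 72 mm wide pedestal whose flat face is 40 mm above the bench. From the face rises a hollow spigot, 32 mm outside diameter, top 94 mm above the bench; its open bore is 26 mm wide and goes down to a flat floor 8 mm above the bench. Round it three 6 mm studs at 120 deg on a 52 mm bolt circle, their tips 86 mm above the bench. Origin: centre of the underside, on the bench; z up, x points through one of the studs
- hub_face (a point): point on the hub's axis at the height of the pedestal's face, 40 mm above the bench; the first plate's underside comes to rest here, the others follow 10 mm higher each
- brush_stand: fixed grey plastic stand: foot 64 mm across and 6 mm thick, with an upright tube on it, 36 mm outside, 26 mm inside, open at the top 56 mm above the bench, floor 6 mm above the bench. Origin: centre of the underside; z up
- bore_brush: loose bore brush, 155 mm long, 60 g, standing upright in the stand at the start. From its flat foot up: black bristle head 18 mm across (rigid) to 51 mm, 6 mm steel stem to 97 mm, cylindrical wooden handle 18 mm across from 97 to 155 mm. Origin: centre of the foot; z runs along it to the handle's end
- brush_foot (a point): centre of the brush's flat foot, same as its origin
- brush_handle (a point): point on the brush's axis in the middle of the handle, 128 mm above the foot
- spacer_1: flat round aluminium spacer plate, 68 mm across, 10 mm thick, 90 g, with a 36 mm hole in the middle and three 10 mm through holes at 120 deg on a 52 mm bolt circle; both faces alike. Origin: centre of the underside; z up, x points through the middle of one of the three holes. It lies loose on the bench; gripped across its rim. Three or four plates are there; None when absent
- spacer_2: flat round aluminium spacer plate, 68 mm across, 10 mm thick, 90 g, with a 36 mm hole in the middle and three 10 mm through holes at 120 deg on a 52 mm bolt circle; both faces alike. Origin: centre of the underside; z up, x points through the middle of one of the three holes. It lies loose on the bench; gripped across its rim. Three or four plates are there; None when absent
- spacer_3: flat round aluminium spacer plate, 68 mm across, 10 mm thick, 90 g, with a 36 mm hole in the middle and three 10 mm through holes at 120 deg on a 52 mm bolt circle; both faces alike. Origin: centre of the underside; z up, x points through the middle of one of the three holes. It lies loose on the bench; gripped across its rim. Three or four plates are there; None when absent
- spacer_4: flat round aluminium spacer plate, 68 mm across, 10 mm thick, 90 g, with a 36 mm hole in the middle and three 10 mm through holes at 120 deg on a 52 mm bolt circle; both faces alike. Origin: centre of the underside; z up, x points through the middle of one of the three holes. It lies loose on the bench; gripped across its rim. Three or four plates are there; None when absent
- tape_reel: bystander: loose reel of black tape, 62 mm across, 20 mm thick, lying flat among the plates (one big hole only, no small holes). Origin: centre of the underside
Not all that is in view belongs to the job. Leave any black or blue look-alike of the spacer_3 alone.

How it is judged:
On the way, in this order (a step that is already met when the one before it is completed fails the run):
1. brush pushed down to the bottom of the hub's bore (horizontal distance between brush_foot and hub below 0.01 m and z of brush_foot in the frame of hub below 0.022 m), for 0.1 s.
2. brush drawn back up the bore, its foot at least 47 mm above the bore's floor (horizontal distance between brush_foot and hub below 0.01 m and z of brush_foot in the frame of hub above 0.055 m), for 0.05 s.
3. brush at the bottom of the bore for the second time (all of step 1), for 0.1 s.
4. brush drawn back up the bore, its foot at least 47 mm above the bore's floor (all of step 2), for 0.05 s.
5. brush at the bottom of the bore for the third time (all of step 3), for 0.1 s.
6. brush stands in its stand again, let go (horizontal distance between bore_brush and brush_stand below 0.01 m and z of bore_brush in the frame of brush_stand below 0.012 m and angle between bore_brush's own z axis and vertical below 0.2 rad and contact force between bore_brush and the fingers below 0.2 N), for 0.3 s.
7. every spacer plate that is there sits down on the hub's studs (horizontal distance between each of spacer_1, spacer_2, spacer_3, spacer_4 and hub below 0.005 m and z of each of spacer_1, spacer_2, spacer_3, spacer_4 in the frame of hub below 0.073 m and angle between each of spacer_1, spacer_2, spacer_3, spacer_4's own z axis and vertical below 0.06 rad and linear speed of each of spacer_1, spacer_2, spacer_3, spacer_4 below 0.03 m/s), for 0.3 s.
At the end, for the whole second after the job is handed in: Every plate that is there lies level (within 0.06 rad) and at rest on the hub, within 5 mm of its axis and below the studs' tips (underside at most 73 mm above the bench), and the brush stands upright in its stand, foot within 12 mm of the stand's underside and within 10 mm of its axis, released (all of step 6 and all of step 7); the robot touches nothing.
It fails at once if the tape reel is shifted by more than 50 mm (distance of tape_reel from where it was at the start of the episode above 0.05 m).
Of spacer_1, spacer_2, spacer_3, spacer_4 only 3 to 4 are there at a start; the rules pass over those that are not, and their reading is None.
At some moment in a run one of spacer_1, spacer_2, spacer_3, spacer_4 may be knocked a few centimetres aside while the robot is not near it.
It also fails if it takes over 192 s, if anything falls off the work surface, if the arm or the gripper's body presses on something with over 40 N, if the wrist force passes 120 N, or if a joint passes its speed limit or range.

## Working session

There is one attempt and no reset: what is moved stays moved. The work goes in short steps, Python scripts to look and compute and a shell command to move; the robot and the scene stay as the last step left them, time stands still between calls to the robot, and variables do not carry over. Pictures are saved under pics/ and viewed, on a budget of 14 in all, crops included, one or two more only if the job needs it, and the job is handed in when it is done.

```bash
mkdir -p pics; ls; python3 - <<'E'
from bench import ctrl
import cv2,numpy as np
s=ctrl.get_state();print(s)
for n in("top","scene"):
    p,d=ctrl.capture(n);cv2.imwrite(f"pics/{n}0.png",p[:,:,::-1]);np.savez(f"{n}0.npz",p=p,d=d)
    m=ctrl.camera_model(n);print(n,m)
a,b=[cv2.imread(f"pics/{n}0.png") for n in("top","scene")]
E
```

```text
pics
{'t': 0.0, 'joints': array([-1.44898016e+00,  2.76596898e-01,  1.50609695e+00,  4.92061364e-05,
        1.36069800e+00, -1.21005404e-01]), 'dq': array([-0.00034244, -0.00031236,  0.00170426,  0.00049735, -0.00171795,
        0.00095046]), 'joint_torque': array([-1.26768951e-03, -4.04581690e+01, -2.37225205e+01,  6.99198386e-02,
        3.46312264e-02, -1.36799181e-04]), 'eef_pos': array([ 0.13819676, -0.55757572,  0.20461808]), 'orientation': array([ 9.92638982e-01,  1.21107563e-01,  2.36927501e-05, -8.99605146e-04]), 'contact_force': array([ 0.84298636,  0.02936164, -0.35400036]), 'torque': array([ 0.03214295, -0.03521411, -0.02425947]), 'finger_gap': 1.0006737765047213}
top {'fx': 358.7504352350154, 'fy': 358.7504352350154, 'cx': 257.55704268373006, 'cy': 189.4942749525979, 'R': array([[-0.00306243, -0.99990062,  0.01376119],
       [-0.99742978,  0.00206917, -0.07162087],
       [ 0.07158528, -0.01394515, -0.99733699]]), 't': array([-0.03989387,  0.42148083,  0.93419309])}
scene {'fx': 434.1714315280371, 'fy': 434.1714315280371, 'cx': 249.04698096666732, 'cy': 194.24155432922265, 'R': array([[ 0.02806749, -0.99959663,  0.00433533],
       [-0.78873923, -0.02481082, -0.61422703],
       [ 0.61408683,  0.01382036, -0.78911745]]), 't': array([-0.04994726,  0.38281854,  0.95310222])}
```

View pics/top0.png

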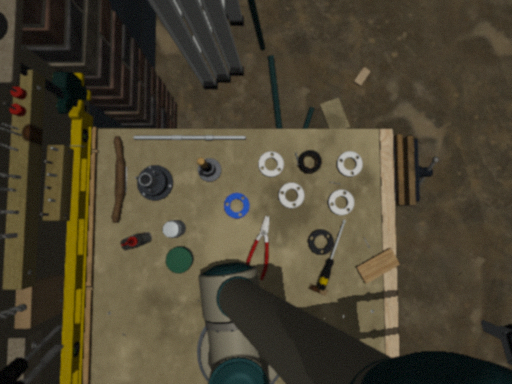

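View pics/scene0.png

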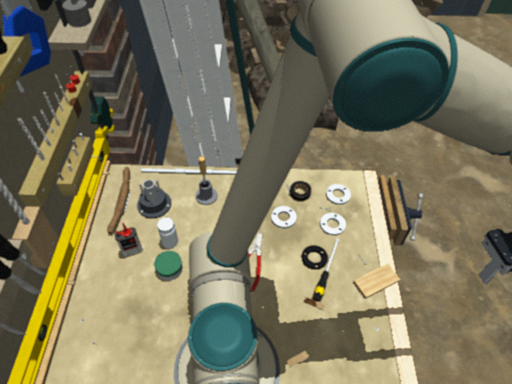

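The top view shows the hub at (154,182), the brush and stand at (208,170), and four silver plates at (271,163), (349,163), (291,195) and (341,202). The reel is at (309,161); the black (320,241) and blue (237,205) look-alikes stay untouched. In the scene view the arm hides one of the plates.

```bash
cat > h.py <<'E'
from bench import ctrl
import cv2,numpy as np
from scipy.spatial.transform import Rotation as Ro
def ray(m,uv,z):
    uv=np.atleast_2d(uv).astype(float)
    d=np.c_[(uv[:,0]-m['cx'])/m['fx'],(uv[:,1]-m['cy'])/m['fy'],np.ones(len(uv))]@m['R']
    c=-m['R'].T@m['t']; return c+d*((z-c[2])/d[:,2])[:,None]
def proj(m,X):
    c=np.atleast_2d(X)@m['R'].T+m['t']; return np.c_[c[:,0]/c[:,2]*m['fx']+m['cx'],c[:,1]/c[:,2]*m['fy']+m['cy']]
def cap(n,f=None):
    m=ctrl.camera_model(n);p,d=ctrl.capture(n);np.savez('last_'+n,p=p,d=d)
    if f: cv2.imwrite(f'pics/{f}.png',p[:,:,::-1])
    return m,p,d
def go(x,y,z,yaw=None,quiet=0):
    """shift in tool axes (mm) and turn (deg) to TCP target, tool down, tool x at yaw deg in world"""
    s=ctrl.get_state();R=Ro.from_quat(s['orientation']);X=R.as_matrix()[:,0]
    cur=np.degrees(np.arctan2(X[1],X[0]))
    if yaw is None: yaw=cur
    T=Ro.from_euler('z',yaw,degrees=True)*Ro.from_quat([1,0,0,0])
    print('shift',np.round(R.inv().apply(np.array([x,y,z])-s['eef_pos'])*1e3,1),'turn',np.round(np.degrees((R.inv()*T).as_rotvec()),2),'| tcp',np.round(s['eef_pos'],4),'yaw %.2f'%cur,'F',np.round(s['contact_force'],1),'gap %.1f'%(s['finger_gap']*94),'t %.1f'%s['t'])
def silver(p):
    h=cv2.cvtColor(p,cv2.COLOR_RGB2HSV); return ((h[...,1]<40)&(h[...,2]>120)).astype(np.uint8)
E
python3 - <<'E'
from h import *
m=ctrl.camera_model('top');z=np.load('top0.npz');p,d=z['p'],z['d']
k=silver(p)
n,l,st,c=cv2.connectedComponentsWithStats(k)
for i in range(1,n):
    if 100<st[i,4]<900: print('sil',c[i].round(1),st[i,4],ray(m,c[i],.01).round(4))
for nm,uv,h in(('hubface',(153,183),.04),('brushtop',(201,162),.155),('stand',(208,170),.0),('reel',(309,161),.02),('blue',(237,205),.01),('blk',(320,241),.01)):
    print(nm,ray(m,uv,h).round(3),d[uv[1],uv[0]])
m=ctrl.camera_model('wrist');print(m)
s=ctrl.get_state();print(Ro.from_quat(s['orientation']).inv().apply(-m['R'].T@m['t']-s['eef_pos']), (m['R']@Ro.from_quat(s['orientation']).as_matrix()).round(3))
E
```

```text
sil [190.6 136.8] 324 [[0.5638 0.1381 0.01  ]]
sil [270.6 163.6] 390 [[ 0.4912 -0.0762  0.01  ]]
sil [349.8 163.2] 371 [[ 0.492  -0.2891  0.01  ]]
sil [291.4 194.9] 392 [[ 0.4072 -0.131   0.01  ]]
sil [341.2 201.8] 383 [[ 0.3885 -0.2639  0.01  ]]
sil [264.3 229. ] 178 [[ 0.3171 -0.0586  0.01  ]]
sil [170.1 228.9] 205 [[0.3182 0.1895 0.01  ]]
hubface [[0.437 0.228 0.04 ]] 0.89237833
brushtop [[0.474 0.089 0.155]] 0.80764735
stand [[0.475 0.092 0.   ]] 0.91562474
reel [[ 0.497 -0.178  0.02 ]] 0.972296
blue [[0.381 0.014 0.01 ]] 0.9658154
blk [[ 0.285 -0.206  0.01 ]] 0.9595483
{'fx': 271.9531590147433, 'fy': 271.9531590147433, 'cx': 253.9255788708275, 'cy': 184.98245329905413, 'R': array([[ 0.24033466, -0.97068834, -0.0018439 ],
       [-0.93562019, -0.23215722,  0.26592836],
       [-0.25856163, -0.06218661, -0.96399103]]), 't': array([-0.57414386, -0.02924741,  0.39116373])}
[ 7.57922052e-02  5.35911614e-05 -1.79057227e-01] [[-0.     1.     0.   ]
 [-0.964  0.    -0.266]
 [-0.266 -0.     0.964]]
```

```bash
python3 -m creep '[{"tz":-40,"wz":6.95,"claw":94},{"tz":-40,"wz":6.95,"claw":94},{"tx":18.5,"ty":-31.5,"tz":-6.2,"claw":94},{"tx":18.5,"ty":-31.5,"tz":-6.2,"claw":94},{"tx":18.5,"ty":-31.5,"tz":-6.2,"claw":94},{"tx":18.5,"ty":-31.5,"tz":-6.2,"claw":94},{"tx":18.5,"ty":-31.5,"tz":-6.2,"claw":94},{"tx":18.5,"ty":-31.5,"tz":-6.2,"claw":94}]'
python3 -m creep '[{"tx":18.5,"ty":-31.5,"tz":-6.2,"claw":94},{"tx":18.5,"ty":-31.5,"tz":-6.2,"claw":94},{"tx":18.5,"ty":-31.5,"tz":-6.2,"claw":94},{"tx":18.5,"ty":-31.5,"tz":-6.2,"claw":94},{"tx":18.5,"ty":-31.5,"tz":-6.2,"claw":94},{"tx":18.5,"ty":-31.5,"tz":-6.2,"claw":94},{"claw":94},{"claw":94}]'
python3 - <<'E'
from h import *
go(.36,-.18,.36,0)
m,p,d=cap('wrist','w1')
print(ctrl.get_state()['joints'].round(2))
go(.4,.16,.3,0)
E
```

```text
shift [ 306.2 -313.5 -154.7] turn [-0.09  0.   13.91] | tcp [ 0.1381 -0.5577  0.2047] yaw 13.91 F [-0.3  0.2 -1.1] gap 94.0 t 0.1
[-1.45  0.28  1.51 -0.    1.36 -0.12]
shift [ 426.7 -633.9  -94.3] turn [-0.08  0.   13.91] | tcp [ 0.1382 -0.5577  0.2048] yaw 13.91 F [-0.4 -0.4 -0.3] gap 94.4 t 0.1validation failed for argument at $[0]...
validation failed for argument at $[0]...
```

View pics/w1.png

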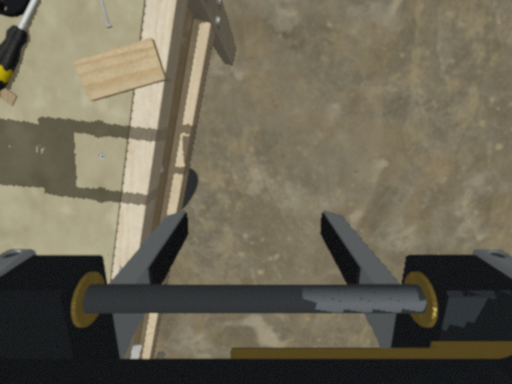

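The call was refused because every row needs all seven keys. The picture shows only the bench edge, with the fingertips near row 215.

```bash
python3 -m creep '[{"tx":0,"ty":0,"tz":-40,"wx":0,"wy":0,"wz":6.95,"claw":94},{"tx":0,"ty":0,"tz":-40,"wx":0,"wy":0,"wz":6.95,"claw":94},{"tx":18.5,"ty":-31.5,"tz":-6.2,"wx":0,"wy":0,"wz":0,"claw":94},{"tx":18.5,"ty":-31.5,"tz":-6.2,"wx":0,"wy":0,"wz":0,"claw":94},{"tx":18.5,"ty":-31.5,"tz":-6.2,"wx":0,"wy":0,"wz":0,"claw":94},{"tx":18.5,"ty":-31.5,"tz":-6.2,"wx":0,"wy":0,"wz":0,"claw":94},{"tx":18.5,"ty":-31.5,"tz":-6.2,"wx":0,"wy":0,"wz":0,"claw":94},{"tx":18.5,"ty":-31.5,"tz":-6.2,"wx":0,"wy":0,"wz":0,"claw":94}]'
python3 -m creep '[{"tx":18.5,"ty":-31.5,"tz":-6.2,"wx":0,"wy":0,"wz":0,"claw":94},{"tx":18.5,"ty":-31.5,"tz":-6.2,"wx":0,"wy":0,"wz":0,"claw":94},{"tx":18.5,"ty":-31.5,"tz":-6.2,"wx":0,"wy":0,"wz":0,"claw":94},{"tx":18.5,"ty":-31.5,"tz":-6.2,"wx":0,"wy":0,"wz":0,"claw":94},{"tx":18.5,"ty":-31.5,"tz":-6.2,"wx":0,"wy":0,"wz":0,"claw":94},{"tx":18.5,"ty":-31.5,"tz":-6.2,"wx":0,"wy":0,"wz":0,"claw":94},{"tx":0,"ty":0,"tz":0,"wx":0,"wy":0,"wz":0,"claw":94},{"tx":0,"ty":0,"tz":0,"wx":0,"wy":0,"wz":0,"claw":94}]'
python3 - <<'E'
from h import *
go(.36,-.18,.36,0)
m,p,d=cap('wrist','w2')
print(ctrl.get_state()['joints'].round(2))
go(.4,.16,.3,0)
E
```

```text
t: 0.82
eef_pos: [0.2496, -0.3673, 0.3227]
orientation: [1.0, -0.0, 0.0, -0.0]
contact_force: [0.2, -0.0, -0.2]
finger_gap: 0.996
t: 1.48
eef_pos: [0.3608, -0.1787, 0.3601]
orientation: [1.0, 0.002, 0.0, 0.0]
contact_force: [0.9, 0.2, 0.5]
finger_gap: 0.998
shift [-0.8  1.3  0.1] turn [ 0.04 -0.02  0.29] | tcp [ 0.3608 -0.1787  0.3601] yaw 0.29 F [0.9 0.2 0.5] gap 93.8 t 1.5
[-0.64 -0.05  1.51 -0.    1.68  0.93]
shift [  40.7 -339.8   59.4] turn [0.05 0.03 0.13] | tcp [ 0.3601 -0.1798  0.3597] yaw 0.13 F [ 0.3 -0.3 -0.1] gap 94.1 t 1.5
```

View pics/w2.png

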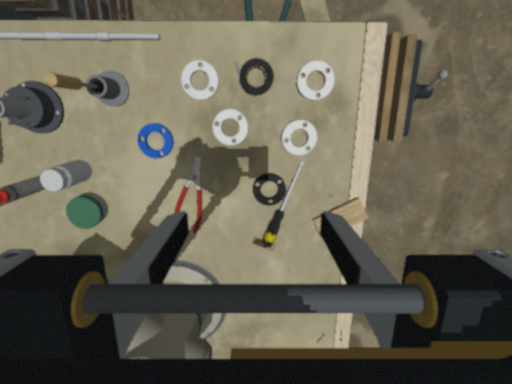

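The wrist view shows the four silver plates at (199,80), (315,80), (230,127) and (299,137), with the reel at (256,76). Next I'll look closely at the hub and stand.

```bash
python3 -m creep '[{"tx":4,"ty":-34,"tz":4,"wx":0,"wy":0,"wz":0,"claw":94},{"tx":4,"ty":-34,"tz":4,"wx":0,"wy":0,"wz":0,"claw":94},{"tx":4,"ty":-34,"tz":4,"wx":0,"wy":0,"wz":0,"claw":94},{"tx":4,"ty":-34,"tz":4,"wx":0,"wy":0,"wz":0,"claw":94},{"tx":4,"ty":-34,"tz":4,"wx":0,"wy":0,"wz":0,"claw":94},{"tx":4,"ty":-34,"tz":4,"wx":0,"wy":0,"wz":0,"claw":94},{"tx":4,"ty":-34,"tz":4,"wx":0,"wy":0,"wz":0,"claw":94},{"tx":4,"ty":-34,"tz":4,"wx":0,"wy":0,"wz":0,"claw":94}]'
python3 -m creep '[{"tx":4,"ty":-34,"tz":4,"wx":0,"wy":0,"wz":0,"claw":94},{"tx":4,"ty":-34,"tz":4,"wx":0,"wy":0,"wz":0,"claw":94},{"tx":0,"ty":0,"tz":0,"wx":0,"wy":0,"wz":0,"claw":94},{"tx":0,"ty":0,"tz":0,"wx":0,"wy":0,"wz":0,"claw":94},{"tx":0,"ty":0,"tz":0,"wx":0,"wy":0,"wz":0,"claw":94},{"tx":0,"ty":0,"tz":0,"wx":0,"wy":0,"wz":0,"claw":94},{"tx":0,"ty":0,"tz":0,"wx":0,"wy":0,"wz":0,"claw":94},{"tx":0,"ty":0,"tz":0,"wx":0,"wy":0,"wz":0,"claw":94}]'
python3 - <<'E'
from h import *
go(.4,.16,.3,0)
m,p,d=cap('wrist')
import pickle;pickle.dump(m,open('m3.pkl','wb'));np.savez('w3',p=p,d=d)
for nm,X in(('hub',(.437,.228,.04)),('st',(.475,.09,.056))): print(nm,proj(m,np.array(X)))
uv=proj(m,np.array((.455,.15,.04)))[0].astype(int);print(uv)
x0,y0=max(uv[0]-200,0),max(uv[1]-110,0)
c=p[y0:y0+220,x0:x0+400,::-1];print(x0,y0)
cv2.imwrite('pics/w3.png',cv2.resize(c,None,fx=2,fy=2,interpolation=cv2.INTER_CUBIC))
E
```

```text
t: 2.2
eef_pos: [0.3922, 0.0915, 0.3272]
orientation: [1.0, -0.002, -0.0, 0.001]
contact_force: [1.0, -0.3, 0.7]
finger_gap: 0.998
t: 2.87
eef_pos: [0.4003, 0.1586, 0.3201]
orientation: [1.0, -0.001, 0.0, 0.0]
contact_force: [0.4, -1.1, 0.3]
finger_gap: 0.998
shift [-0.3 -1.5 20.1] turn [ 0.02 -0.03 -0.14] | tcp [0.4003 0.1586 0.3201] yaw -0.14 F [ 0.4 -1.1  0.3] gap 93.8 t 2.9
hub [[211.92631546 134.46550378]]
st [[297.14374275 110.62389542]]
[258 123]
58 13
```

View pics/w3.png

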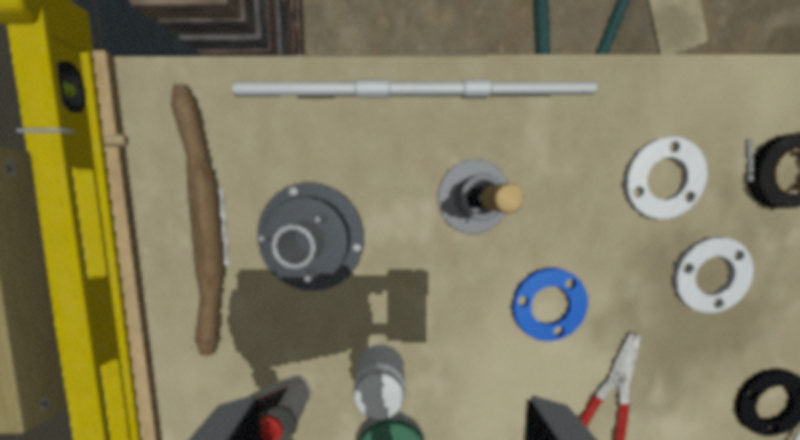

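The crop (2x, offset 58,13) shows the hub spigot ring near (293,244), the handle end at (507,198), and the stand at (474,197). I'll localise these with depth slices.

```bash
cat >> h.py <<'E'
def cloud(m,d):
    v,u=np.mgrid[:d.shape[0],:d.shape[1]]
    P=np.stack([(u-m['cx'])/m['fx']*d,(v-m['cy'])/m['fy']*d,d],-1)
    return (P-m['t'])@m['R']
def sl(P,d,c,r,z0,z1):
    k=(d>0)&(np.hypot(P[...,0]-c[0],P[...,1]-c[1])<r)&(P[...,2]>z0)&(P[...,2]<z1); return k
def circ(k,m,z):
    c=max(cv2.findContours(k.astype(np.uint8),cv2.RETR_EXTERNAL,cv2.CHAIN_APPROX_NONE)[0],key=len)
    w=ray(m,c[:,0],z)[:,:2].astype(np.float32); (x,y),r=cv2.minEnclosingCircle(w)
    A=np.c_[2*w,np.ones(len(w))];s=np.linalg.lstsq(A,(w**2).sum(1),rcond=None)[0]
    return s[:2].round(4),round(float(np.sqrt(s[2]+s[0]**2+s[1]**2)),4),(round(x,4),round(y,4),round(r,4))
E
cat > a.py <<'E'
from h import *;import pickle
m=pickle.load(open('m3.pkl','rb'));z=np.load('w3.npz');p,d=z['p'],z['d'];P=cloud(m,d)
for nm,c,r,a,b,zz in(('spigot',(.437,.228),.04,.088,.1,.094),('face',(.437,.228),.06,.035,.045,.04),('foot',(.437,.228),.06,.0045,.012,.008),('handle',(.475,.09),.04,.15,.17,.161),('tube',(.475,.09),.03,.05,.062,.056),('sfoot',(.475,.09),.045,.003,.01,.006)):
    k=sl(P,d,c,r,a,b); print(nm,k.sum(),P[k].mean(0).round(4),circ(k,m,zz) if k.sum()>5 else '')
for lo in np.arange(.06,.16,.015):
    k=sl(P,d,(.475,.09),.05,lo,lo+.015);print(round(lo,3),k.sum(),P[k].mean(0).round(4) if k.any() else '')
k=sl(P,d,(.3,0),.5,-.02,.004);print('bench z',np.median(P[k][:,2]))
E
python3 a.py
```

```text
spigot 148 [0.44   0.2319 0.0928] (array([0.4403, 0.2313]), 0.0153, (0.4404, 0.2314, 0.0162))
face 952 [0.4429 0.2281 0.0396] (array([0.4405, 0.2315]), 0.0305, (0.4402, 0.2316, 0.0357))
foot 848 [0.4449 0.2246 0.0077] (array([0.4403, 0.2317]), 0.0468, (0.4403, 0.2316, 0.0478))
handle 188 [0.4746 0.0891 0.1597] (array([0.4746, 0.0893]), 0.0086, (0.4748, 0.0895, 0.0095))
tube 215 [0.4746 0.092  0.0552] (array([0.4747, 0.088 ]), 0.0155, (0.4746, 0.0881, 0.0178))
sfoot 573 [0.4759 0.0941 0.0056] (array([0.4749, 0.0875]), 0.0273, (0.4748, 0.0878, 0.0318))
0.06 3 [0.4759 0.0905 0.061 ]
0.075 0 
0.09 0 
0.105 20 [0.4743 0.0953 0.1132]
0.12 26 [0.4751 0.0953 0.1279]
0.135 27 [0.4755 0.0949 0.1428]
0.15 188 [0.4746 0.0891 0.1597]
bench z -0.0005866233387289574
```

```bash
python3 -m creep '[{"tx":14.9,"ty":13.9,"tz":24,"wx":0,"wy":0,"wz":0,"claw":60},{"tx":14.9,"ty":13.9,"tz":24,"wx":0,"wy":0,"wz":0,"claw":60},{"tx":14.9,"ty":13.9,"tz":24,"wx":0,"wy":0,"wz":0,"claw":60},{"tx":14.9,"ty":13.9,"tz":24,"wx":0,"wy":0,"wz":0,"claw":60},{"tx":14.9,"ty":13.9,"tz":24,"wx":0,"wy":0,"wz":0,"claw":60},{"tx":0,"ty":0,"tz":39.5,"wx":0,"wy":0,"wz":0,"claw":60},{"tx":0,"ty":0,"tz":39.5,"wx":0,"wy":0,"wz":0,"claw":60},{"tx":0,"ty":0,"tz":0,"wx":0,"wy":0,"wz":0,"claw":60}]'
python3 -m creep '[{"tx":0,"ty":0,"tz":0,"wx":0,"wy":0,"wz":0,"claw":60},{"tx":0,"ty":0,"tz":0,"wx":0,"wy":0,"wz":0,"claw":30},{"tx":0,"ty":0,"tz":0,"wx":0,"wy":0,"wz":0,"claw":0},{"tx":0,"ty":0,"tz":0,"wx":0,"wy":0,"wz":0,"claw":0},{"tx":0,"ty":0,"tz":0,"wx":0,"wy":0,"wz":0,"claw":0},{"tx":0,"ty":0,"tz":0,"wx":0,"wy":0,"wz":0,"claw":0},{"tx":0,"ty":0,"tz":0,"wx":0,"wy":0,"wz":0,"claw":0},{"tx":0,"ty":0,"tz":0,"wx":0,"wy":0,"wz":0,"claw":0}]'
python3 -c "
from h import *
go(.4747,.0889,.121,0)"
```

```text
t: 3.58
eef_pos: [0.4686, 0.0891, 0.1145]
orientation: [1.0, -0.001, -0.007, 0.0]
contact_force: [-2.4, 0.5, -0.3]
finger_gap: 0.636
t: 4.25
eef_pos: [0.4748, 0.0905, 0.1212]
orientation: [1.0, 0.0, 0.0, 0.0]
contact_force: [-0.6, 0.9, -0.5]
finger_gap: 0.186
shift [-0.1  1.6  0.2] turn [ 0.01 -0.05  0.03] | tcp [0.4748 0.0905 0.1212] yaw 0.03 F [-0.6  0.9 -0.5] gap 17.5 t 4.2
```

```bash
python3 -m creep '[{"tx":0,"ty":0,"tz":-20,"wx":0,"wy":0,"wz":0,"claw":0},{"tx":0,"ty":0,"tz":-30,"wx":0,"wy":0,"wz":0,"claw":0},{"tx":0,"ty":0,"tz":-30,"wx":0,"wy":0,"wz":0,"claw":0},{"tx":0,"ty":0,"tz":-30,"wx":0,"wy":0,"wz":0,"claw":0},{"tx":-4,"ty":-16,"tz":0,"wx":0,"wy":0,"wz":0,"claw":0},{"tx":-8,"ty":-32,"tz":0,"wx":0,"wy":0,"wz":0,"claw":0},{"tx":-8,"ty":-32,"tz":0,"wx":0,"wy":0,"wz":0,"claw":0},{"tx":-8,"ty":-32,"tz":0,"wx":0,"wy":0,"wz":0,"claw":0}]'
python3 -m creep '[{"tx":-4.5,"ty":-21,"tz":0,"wx":0,"wy":0,"wz":0,"claw":0},{"tx":-2,"ty":-8,"tz":0,"wx":0,"wy":0,"wz":0,"claw":0},{"tx":0,"ty":0,"tz":0,"wx":0,"wy":0,"wz":0,"claw":0},{"tx":0,"ty":0,"tz":0,"wx":0,"wy":0,"wz":0,"claw":0},{"tx":0,"ty":0,"tz":0,"wx":0,"wy":0,"wz":0,"claw":0},{"tx":0,"ty":0,"tz":0,"wx":0,"wy":0,"wz":0,"claw":0},{"tx":0,"ty":0,"tz":0,"wx":0,"wy":0,"wz":0,"claw":0},{"tx":0,"ty":0,"tz":0,"wx":0,"wy":0,"wz":0,"claw":0}]'
python3 - <<'E'
from h import *
go(.4403,.2316,.231,0)
m,p,d=cap('wrist');P=cloud(m,d)
for a,b in((.105,.13),(.13,.165),(.165,.185),(.185,.205)):
    k=sl(P,d,(.44,.232),.03,a,b);print(a,k.sum(),P[k].mean(0).round(4) if k.any() else '')
cv2.imwrite('pics/w4.png',cv2.resize(p[60:260,150:400,::-1],None,fx=3,fy=3,interpolation=cv2.INTER_CUBIC))
E
```

```text
t: 4.92
eef_pos: [0.4461, 0.2033, 0.231]
orientation: [1.0, -0.001, 0.0, -0.0]
contact_force: [-0.5, 0.2, 0.0]
finger_gap: 0.184
t: 5.58
eef_pos: [0.4404, 0.2305, 0.2308]
orientation: [1.0, -0.001, 0.0, 0.0]
contact_force: [0.2, -0.1, 0.4]
finger_gap: 0.187
shift [-0.1 -1.1 -0.2] turn [ 0.02 -0.   -0.07] | tcp [0.4404 0.2305 0.2308] yaw -0.07 F [ 0.2 -0.1  0.4] gap 17.6 t 5.6
0.105 45 [0.4466 0.2306 0.1246]
0.13 225 [0.4448 0.2306 0.1538]
0.165 126 [0.4416 0.2303 0.169 ]
0.185 33 [0.4423 0.2302 0.1913]
```

View pics/w4.png

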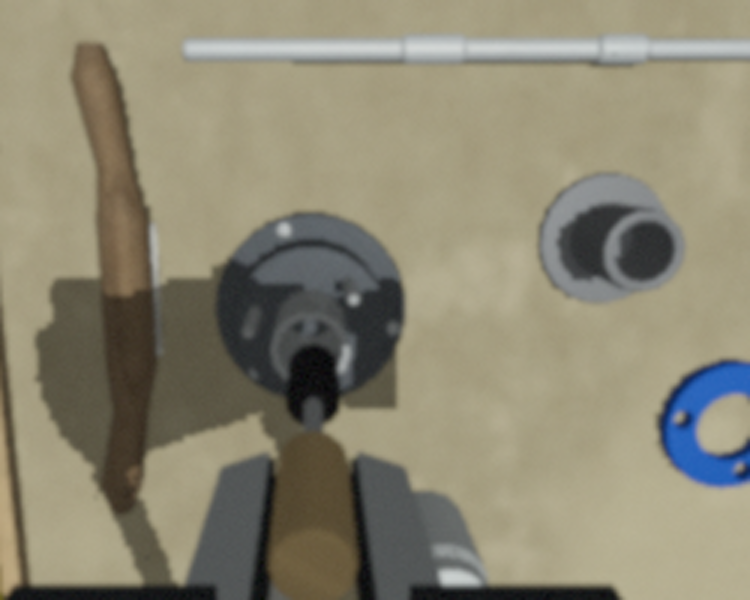

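```bash
python3 -m creep '[{"tx":0,"ty":-1,"tz":0,"wx":0,"wy":0,"wz":0,"claw":0},{"tx":0,"ty":0,"tz":20,"wx":0,"wy":0,"wz":0,"claw":0},{"tx":0,"ty":0,"tz":30,"wx":0,"wy":0,"wz":0,"claw":0},{"tx":0,"ty":0,"tz":28,"wx":0,"wy":0,"wz":0,"claw":0},{"tx":0,"ty":0,"tz":16,"wx":0,"wy":0,"wz":0,"claw":0},{"tx":0,"ty":0,"tz":8,"wx":0,"wy":0,"wz":0,"claw":0},{"tx":0,"ty":0,"tz":4,"wx":0,"wy":0,"wz":0,"claw":0},{"tx":0,"ty":0,"tz":0,"wx":0,"wy":0,"wz":0,"claw":0}]'
python3 -m creep '[{"tx":0,"ty":0,"tz":1,"wx":0,"wy":0,"wz":0,"claw":0},{"tx":0,"ty":0,"tz":1,"wx":0,"wy":0,"wz":0,"claw":0},{"tx":0,"ty":0,"tz":0,"wx":0,"wy":0,"wz":0,"claw":0},{"tx":0,"ty":0,"tz":0,"wx":0,"wy":0,"wz":0,"claw":0},{"tx":0,"ty":0,"tz":0,"wx":0,"wy":0,"wz":0,"claw":0},{"tx":0,"ty":0,"tz":0,"wx":0,"wy":0,"wz":0,"claw":0},{"tx":0,"ty":0,"tz":0,"wx":0,"wy":0,"wz":0,"claw":0},{"tx":0,"ty":0,"tz":0,"wx":0,"wy":0,"wz":0,"claw":0}]'
```

```text
t: 6.3
eef_pos: [0.4402, 0.2324, 0.1246]
orientation: [1.0, 0.0, -0.0, 0.0]
contact_force: [0.7, -0.5, -0.6]
finger_gap: 0.183
t: 6.97
eef_pos: [0.4403, 0.2324, 0.1231]
orientation: [1.0, 0.0, 0.0, -0.0]
contact_force: [-0.1, 0.1, 1.3]
finger_gap: 0.183
```

```bash
python3 -m creep '[{"tx":0,"ty":0,"tz":-15,"wx":0,"wy":0,"wz":0,"claw":0},{"tx":0,"ty":0,"tz":-22,"wx":0,"wy":0,"wz":0,"claw":0},{"tx":0,"ty":0,"tz":-14,"wx":0,"wy":0,"wz":0,"claw":0},{"tx":0,"ty":0,"tz":-6,"wx":0,"wy":0,"wz":0,"claw":0},{"tx":0,"ty":0,"tz":-1,"wx":0,"wy":0,"wz":0,"claw":0},{"tx":0,"ty":0,"tz":0,"wx":0,"wy":0,"wz":0,"claw":0},{"tx":0,"ty":0,"tz":0,"wx":0,"wy":0,"wz":0,"claw":0},{"tx":0,"ty":0,"tz":0,"wx":0,"wy":0,"wz":0,"claw":0}]'
python3 -m creep '[{"tx":0,"ty":0,"tz":15,"wx":0,"wy":0,"wz":0,"claw":0},{"tx":0,"ty":0,"tz":20,"wx":0,"wy":0,"wz":0,"claw":0},{"tx":0,"ty":0,"tz":14,"wx":0,"wy":0,"wz":0,"claw":0},{"tx":0,"ty":0,"tz":6,"wx":0,"wy":0,"wz":0,"claw":0},{"tx":0,"ty":0,"tz":3,"wx":0,"wy":0,"wz":0,"claw":0},{"tx":0,"ty":0,"tz":0,"wx":0,"wy":0,"wz":0,"claw":0},{"tx":0,"ty":0,"tz":0,"wx":0,"wy":0,"wz":0,"claw":0},{"tx":0,"ty":0,"tz":0,"wx":0,"wy":0,"wz":0,"claw":0}]'
python3 -m creep '[{"tx":0,"ty":0,"tz":-15,"wx":0,"wy":0,"wz":0,"claw":0},{"tx":0,"ty":0,"tz":-22,"wx":0,"wy":0,"wz":0,"claw":0},{"tx":0,"ty":0,"tz":-14,"wx":0,"wy":0,"wz":0,"claw":0},{"tx":0,"ty":0,"tz":-6,"wx":0,"wy":0,"wz":0,"claw":0},{"tx":0,"ty":0,"tz":-1,"wx":0,"wy":0,"wz":0,"claw":0},{"tx":0,"ty":0,"tz":0,"wx":0,"wy":0,"wz":0,"claw":0},{"tx":0,"ty":0,"tz":0,"wx":0,"wy":0,"wz":0,"claw":0},{"tx":0,"ty":0,"tz":0,"wx":0,"wy":0,"wz":0,"claw":0}]'
python3 -m creep '[{"tx":0,"ty":0,"tz":15,"wx":0,"wy":0,"wz":0,"claw":0},{"tx":0,"ty":0,"tz":20,"wx":0,"wy":0,"wz":0,"claw":0},{"tx":0,"ty":0,"tz":14,"wx":0,"wy":0,"wz":0,"claw":0},{"tx":0,"ty":0,"tz":6,"wx":0,"wy":0,"wz":0,"claw":0},{"tx":0,"ty":0,"tz":3,"wx":0,"wy":0,"wz":0,"claw":0},{"tx":0,"ty":0,"tz":0,"wx":0,"wy":0,"wz":0,"claw":0},{"tx":0,"ty":0,"tz":0,"wx":0,"wy":0,"wz":0,"claw":0},{"tx":0,"ty":0,"tz":0,"wx":0,"wy":0,"wz":0,"claw":0}]'
```

```text
t: 7.63
eef_pos: [0.4393, 0.2321, 0.1797]
orientation: [1.0, 0.0, -0.001, 0.0]
contact_force: [0.8, 0.7, -1.0]
finger_gap: 0.185
t: 8.3
eef_pos: [0.4402, 0.2324, 0.1228]
orientation: [1.0, 0.0, 0.0, -0.0]
contact_force: [0.9, -0.6, -0.3]
finger_gap: 0.188
t: 8.97
eef_pos: [0.4393, 0.2321, 0.1797]
orientation: [1.0, 0.0, -0.001, 0.0]
contact_force: [-0.6, -0.0, -0.8]
finger_gap: 0.184
t: 9.63
eef_pos: [0.4403, 0.2325, 0.123]
orientation: [1.0, 0.0, 0.0, -0.0]
contact_force: [-0.4, -1.0, -0.8]
finger_gap: 0.188
```

```bash
python3 -m creep '[{"tx":0,"ty":0,"tz":-16,"wx":0,"wy":0,"wz":0,"claw":0},{"tx":0,"ty":0,"tz":-30,"wx":0,"wy":0,"wz":0,"claw":0},{"tx":0,"ty":0,"tz":-34,"wx":0,"wy":0,"wz":0,"claw":0},{"tx":0,"ty":0,"tz":-28,"wx":0,"wy":0,"wz":0,"claw":0},{"tx":4.4,"ty":14.6,"tz":0,"wx":0,"wy":0,"wz":0,"claw":0},{"tx":7,"ty":30,"tz":0,"wx":0,"wy":0,"wz":0,"claw":0},{"tx":7,"ty":30,"tz":0,"wx":0,"wy":0,"wz":0,"claw":0},{"tx":7,"ty":30,"tz":0,"wx":0,"wy":0,"wz":0,"claw":0}]'
python3 -m creep '[{"tx":6,"ty":26,"tz":0,"wx":0,"wy":0,"wz":0,"claw":0},{"tx":3,"ty":14,"tz":0,"wx":0,"wy":0,"wz":0,"claw":0},{"tx":0,"ty":0,"tz":0,"wx":0,"wy":0,"wz":0,"claw":0},{"tx":0,"ty":0,"tz":0,"wx":0,"wy":0,"wz":0,"claw":0},{"tx":0,"ty":0,"tz":0,"wx":0,"wy":0,"wz":0,"claw":0},{"tx":0,"ty":0,"tz":0,"wx":0,"wy":0,"wz":0,"claw":0},{"tx":0,"ty":0,"tz":0,"wx":0,"wy":0,"wz":0,"claw":0},{"tx":0,"ty":0,"tz":0,"wx":0,"wy":0,"wz":0,"claw":0}]'
python3 -m creep '[{"tx":0,"ty":0,"tz":16,"wx":0,"wy":0,"wz":0,"claw":0},{"tx":0,"ty":0,"tz":28,"wx":0,"wy":0,"wz":0,"claw":0},{"tx":0,"ty":0,"tz":28,"wx":0,"wy":0,"wz":0,"claw":0},{"tx":0,"ty":0,"tz":20,"wx":0,"wy":0,"wz":0,"claw":0},{"tx":0,"ty":0,"tz":10,"wx":0,"wy":0,"wz":0,"claw":0},{"tx":0,"ty":0,"tz":5,"wx":0,"wy":0,"wz":0,"claw":0},{"tx":0,"ty":0,"tz":2,"wx":0,"wy":0,"wz":0,"claw":0},{"tx":0,"ty":0,"tz":0,"wx":0,"wy":0,"wz":0,"claw":0}]'
python3 -c "
from h import *
go(.4747,.0879,.1212,0)"
```

```text
t: 10.3
eef_pos: [0.4657, 0.1269, 0.2313]
orientation: [1.0, 0.001, 0.001, 0.0]
contact_force: [0.6, 0.4, 0.4]
finger_gap: 0.184
t: 10.97
eef_pos: [0.4743, 0.0887, 0.2309]
orientation: [1.0, 0.001, 0.0, -0.0]
contact_force: [-0.2, -0.5, -0.3]
finger_gap: 0.186
t: 11.63
eef_pos: [0.4752, 0.088, 0.1224]
orientation: [1.0, 0.0, 0.001, 0.0]
contact_force: [0.5, 0.0, -0.5]
finger_gap: 0.186
shift [-0.5  0.1  1.2] turn [ 0.   -0.06  0.03] | tcp [0.4752 0.088  0.1224] yaw 0.03 F [ 0.5  0.  -0.5] gap 17.5 t 11.6
```

```bash
python3 -m creep '[{"tx":0,"ty":0,"tz":1,"wx":0,"wy":0,"wz":0,"claw":0},{"tx":0,"ty":0,"tz":0,"wx":0,"wy":0,"wz":0,"claw":19},{"tx":0,"ty":0,"tz":0,"wx":0,"wy":0,"wz":0,"claw":24},{"tx":0,"ty":0,"tz":0,"wx":0,"wy":0,"wz":0,"claw":35},{"tx":0,"ty":0,"tz":0,"wx":0,"wy":0,"wz":0,"claw":60},{"tx":0,"ty":0,"tz":0,"wx":0,"wy":0,"wz":0,"claw":60},{"tx":0,"ty":0,"tz":0,"wx":0,"wy":0,"wz":0,"claw":60},{"tx":0,"ty":0,"tz":0,"wx":0,"wy":0,"wz":0,"claw":60}]'
python3 -m creep '[{"tx":0,"ty":0,"tz":-20,"wx":0,"wy":0,"wz":0,"claw":60},{"tx":0,"ty":0,"tz":-35,"wx":0,"wy":0,"wz":0,"claw":60},{"tx":0,"ty":0,"tz":-35,"wx":0,"wy":0,"wz":0,"claw":60},{"tx":0,"ty":0,"tz":-20,"wx":0,"wy":0,"wz":0,"claw":60},{"tx":-22,"ty":-28,"tz":0,"wx":0,"wy":0,"wz":0,"claw":60},{"tx":-22,"ty":-28,"tz":0,"wx":0,"wy":0,"wz":0,"claw":60},{"tx":-22,"ty":-28,"tz":0,"wx":0,"wy":0,"wz":0,"claw":60},{"tx":-22,"ty":-28,"tz":0,"wx":0,"wy":0,"wz":0,"claw":60}]'
python3 -m creep '[{"tx":-22,"ty":-30,"tz":25,"wx":0,"wy":0,"wz":0,"claw":60},{"tx":0,"ty":0,"tz":20,"wx":0,"wy":0,"wz":0,"claw":60},{"tx":0,"ty":0,"tz":7,"wx":0,"wy":0,"wz":0,"claw":60},{"tx":0,"ty":0,"tz":0,"wx":0,"wy":0,"wz":0,"claw":60},{"tx":0,"ty":0,"tz":0,"wx":0,"wy":0,"wz":0,"claw":60},{"tx":0,"ty":0,"tz":0,"wx":0,"wy":0,"wz":0,"claw":60},{"tx":0,"ty":0,"tz":0,"wx":0,"wy":0,"wz":0,"claw":60},{"tx":0,"ty":0,"tz":0,"wx":0,"wy":0,"wz":0,"claw":60}]'
python3 - <<'E'
from h import *
import pickle
go(.365,.232,.18,0)
m,p,d=cap('wrist');pickle.dump(m,open('m5.pkl','wb'));np.savez('w5',p=p,d=d)
P=cloud(m,d)
for nm,c,r,a,b,zz in(('spigot',(.44,.232),.022,.088,.1,.094),('foot',(.44,.232),.06,.0045,.012,.008),('handle',(.475,.09),.04,.15,.17,.161),('tube',(.475,.09),.03,.05,.062,.056)):
    k=sl(P,d,c,r,a,b); print(nm,k.sum(),P[k].mean(0).round(4) if k.any() else '',circ(k,m,zz) if k.sum()>5 else '')
k=sl(P,d,(.4403,.2316),.032,.079,.09)&~sl(P,d,(.4403,.2316),.02,0,.2)
n,l,st,c=cv2.connectedComponentsWithStats(k.astype(np.uint8))
for i in range(1,n):
    X=ray(m,c[i],.086)[0,:2];v=X-[.4403,.2316];print(st[i,4],c[i].round(1),X.round(4),np.hypot(*v).round(4),np.degrees(np.arctan2(v[1],v[0])).round(1))
uv=proj(m,np.array((.4403,.2316,.06)))[0].astype(int);x0,y0=uv[0]-80,max(0,uv[1]-80);print(x0,y0)
cv2.imwrite('pics/w5.png',cv2.resize(p[y0:y0+150,x0:x0+160,::-1],None,fx=4,fy=4,interpolation=cv2.INTER_CUBIC))
E
```

```text
t: 12.3
eef_pos: [0.4745, 0.0878, 0.1209]
orientation: [1.0, 0.0, 0.0, 0.0]
contact_force: [-0.3, 0.6, 0.2]
finger_gap: 0.576
t: 12.97
eef_pos: [0.3855, 0.2006, 0.231]
orientation: [1.0, -0.001, 0.0, -0.0]
contact_force: [-0.4, 0.8, -0.2]
finger_gap: 0.637
t: 13.63
eef_pos: [0.3672, 0.2273, 0.1814]
orientation: [1.0, -0.001, 0.001, -0.0]
contact_force: [-0.1, -0.2, 0.1]
finger_gap: 0.64
shift [-2.2 -4.6  1.4] turn [-0.03 -0.09 -0.08] | tcp [0.3672 0.2273 0.1814] yaw -0.08 F [-0.1 -0.2  0.1] gap 60.2 t 13.6
spigot 318 [0.4398 0.2317 0.0934] (array([0.4398, 0.2316]), 0.0152, (0.4398, 0.2316, 0.0158))
foot 1872 [0.4423 0.231  0.0077] (array([0.44  , 0.2317]), 0.047, (0.4398, 0.2317, 0.0478))
handle 766 [0.474  0.0904 0.1588] (array([0.4735, 0.0919]), 0.01, (0.4741, 0.0921, 0.0116))
tube 716 [0.4744 0.0895 0.0548] (array([0.4742, 0.0888]), 0.0158, (0.4742, 0.0888, 0.0187))
32 [266.8  92.9] [0.4588 0.2146] 0.0252 -42.7
30 [223.4 107.6] [0.4453 0.2566] 0.0255 78.6
28 [257.2 138.5] [0.4156 0.2236] 0.026 -162.2
169 32
```

View pics/w5.png

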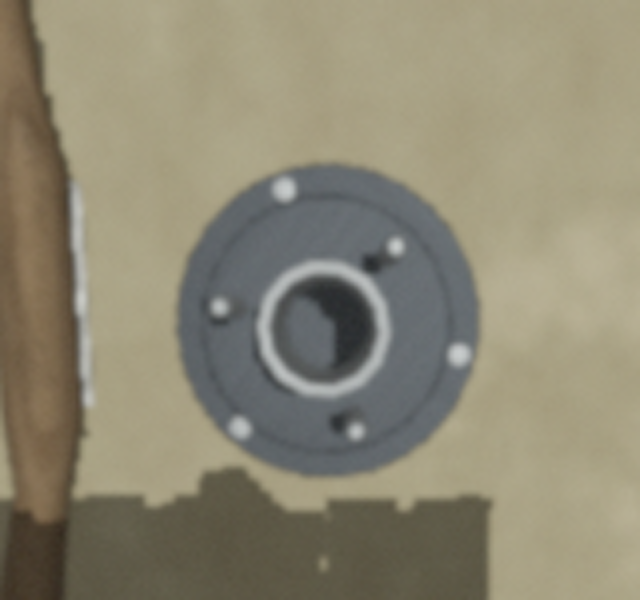

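The hub view matches the depth data: three stud tips round the spigot at crop (396,245), (219,307) and (356,430). That puts the centre at (.4399,.2316) and the stud phase at -42°. The brush is back in its stand. Next I'll look over the plates.

```bash
cat >> h.py <<'E'
def plates(m,p,z=.01,tol=.3,F=4):
    k=cv2.resize(p,None,fx=F,fy=F,interpolation=cv2.INTER_CUBIC);k=silver(k)
    cs,hi=cv2.findContours(k,cv2.RETR_CCOMP,cv2.CHAIN_APPROX_NONE)
    if hi is None: return []
    px=lambda c:(c.reshape(-1,2)-(F-1)/2)/F
    out=[]
    for i,c in enumerate(cs):
        if hi[0,i,3]>=0 or len(c)<60: continue
        w=ray(m,px(c),z)[:,:2];A=np.c_[2*w,np.ones(len(w))];s=np.linalg.lstsq(A,(w**2).sum(1),rcond=None)[0]
        r=np.sqrt(s[2]+s[0]**2+s[1]**2)
        if abs(r-.034)>.034*tol or np.std(np.hypot(*(w-s[:2]).T))>.003: continue
        hs=[]
        for j,c2 in enumerate(cs):
            if hi[0,j,3]==i and len(c2)>8:
                M=cv2.moments(c2)
                if M['m00']>0:
                    X=ray(m,px(np.array([M['m10']/M['m00'],M['m01']/M['m00']])),z)[0,:2];rr=np.hypot(*(X-s[:2]))
                    if .02<rr<.032: hs.append(X)
        hs=np.array(hs);c0=s[:2]
        if len(hs)==3: hc=hs.mean(0);v=hs-hc
        elif len(hs): hc=c0;v=hs-c0
        ph=None
        if len(hs): ph=np.degrees(np.angle(np.exp(3j*np.arctan2(v[:,1],v[:,0])).mean()))/3
        out.append((c0,r,hs,ph)); print('plate',c0.round(4),'r %.4f'%r,'n',len(hs),'holes c',hc.round(4) if len(hs) else '','phase',None if ph is None else round(ph,1))
    return out
E
python3 -m creep '[{"tx":0,"ty":16,"tz":-20,"wx":0,"wy":0,"wz":0,"claw":80},{"tx":0,"ty":34,"tz":-10,"wx":0,"wy":0,"wz":0,"claw":80},{"tx":0,"ty":35,"tz":-10,"wx":0,"wy":0,"wz":0,"claw":80},{"tx":0,"ty":35,"tz":-10,"wx":0,"wy":0,"wz":0,"claw":80},{"tx":0,"ty":35,"tz":-10,"wx":0,"wy":0,"wz":0,"claw":80},{"tx":0,"ty":35,"tz":-10,"wx":0,"wy":0,"wz":0,"claw":80},{"tx":0,"ty":35,"tz":0,"wx":0,"wy":0,"wz":0,"claw":80},{"tx":0,"ty":35,"tz":0,"wx":0,"wy":0,"wz":0,"claw":80}]'
python3 -m creep '[{"tx":0,"ty":35,"tz":0,"wx":0,"wy":0,"wz":0,"claw":80},{"tx":0,"ty":28,"tz":0,"wx":0,"wy":0,"wz":0,"claw":80},{"tx":0,"ty":14,"tz":0,"wx":0,"wy":0,"wz":0,"claw":80},{"tx":0,"ty":0,"tz":0,"wx":0,"wy":0,"wz":0,"claw":80},{"tx":0,"ty":0,"tz":0,"wx":0,"wy":0,"wz":0,"claw":80},{"tx":0,"ty":0,"tz":0,"wx":0,"wy":0,"wz":0,"claw":80},{"tx":0,"ty":0,"tz":0,"wx":0,"wy":0,"wz":0,"claw":80},{"tx":0,"ty":0,"tz":0,"wx":0,"wy":0,"wz":0,"claw":80}]'
python3 - <<'E'
from h import *
go(.407,-.131,.1,0)
m,p,d=cap('wrist');plates(m,p)
E
```

```text
t: 14.35
eef_pos: [0.3663, -0.0343, 0.2519]
orientation: [1.0, -0.0, 0.002, 0.0]
contact_force: [0.3, -0.2, -0.9]
finger_gap: 0.852
t: 15.02
eef_pos: [0.3661, -0.1083, 0.2507]
orientation: [1.0, 0.001, 0.0, -0.0]
contact_force: [1.1, -0.2, 0.6]
finger_gap: 0.854
shift [ 40.8  22.8 150.7] turn [-0.01 -0.01  0.11] | tcp [ 0.3661 -0.1083  0.2507] yaw 0.11 F [ 1.1 -0.2  0.6] gap 80.3 t 15.0
plate [0.3779 0.012 ] r 0.0355 n 0 holes c  phase None
plate [ 0.3861 -0.2662] r 0.0350 n 3 holes c [ 0.3861 -0.2664] phase -19.2
plate [0.484  0.0833] r 0.0406 n 0 holes c  phase None
plate [ 0.4897 -0.2911] r 0.0349 n 3 holes c [ 0.4898 -0.2914] phase -49.1
```

```bash
python3 - <<'E'
from h import *
p=np.load('last_wrist.npz')['p']
h=cv2.cvtColor(p,cv2.COLOR_RGB2HSV)
m=ctrl.camera_model('wrist')
for X in((.407+.026*1,-.131,.01),(.407,-.131,.01),(.491,-.05,.01),(.491,-.03,0),(.387,-.29,.01)):
    u=proj(m,np.array(X))[0].round().astype(int);print(u,p[u[1],u[0]],h[u[1],u[0]])
a=p[40:240,120:420,::-1];b=cv2.cvtColor(silver(p)[40:240,120:420]*255,cv2.COLOR_GRAY2BGR)
cv2.imwrite('pics/w6.png',cv2.resize(np.vstack([a,b]),None,fx=1.5,fy=1.5))
E
```

```text
[269 116] [193 195 192] [ 50   4 195]
[269 134] [131 124 100] [ 23  60 131]
[213  74] [158 152 125] [ 25  53 158]
[201  75] [151 144 117] [ 24  57 151]
[372 147] [196 201 201] [ 90   6 201]
```

View pics/w6.png

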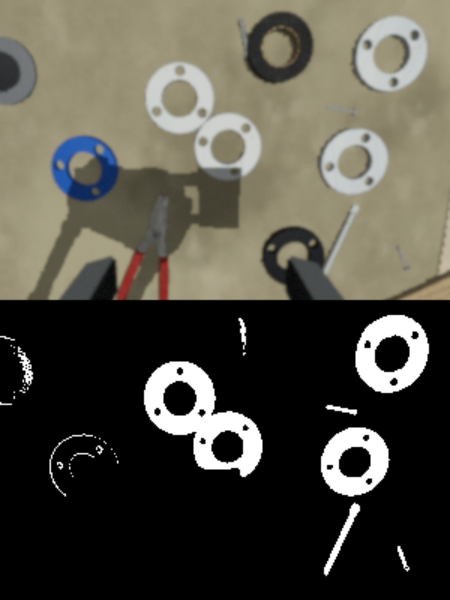

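The picture shows that one plate has been knocked: it now touches its neighbour, at crop (179,97) and (228,146). The right-hand plates at (391,53) and (354,160) are free. I'll take the free ones first and detect plates by their holes.

```bash
python3 - <<'E'
s=open('h.py').read();i=s.index('def plates');s=s[:i]+'''def plates(m,p,z=.005,F=4,quiet=0):
    """plates by their holes (central r 18 mm, three small at 26 mm); z = plate's mid height"""
    q=cv2.resize(p,None,fx=F,fy=F,interpolation=cv2.INTER_CUBIC);h=cv2.cvtColor(q,cv2.COLOR_RGB2HSV)
    k=((h[...,1]<32)&(h[...,2]>75)).astype(np.uint8)
    cs,hi=cv2.findContours(k,cv2.RETR_CCOMP,cv2.CHAIN_APPROX_NONE)
    big,small=[],[]
    for j,c in enumerate(cs):
        if hi[0,j,3]<0 or len(c)<12: continue
        w=ray(m,(c.reshape(-1,2)-(F-1)/2)/F,z)[:,:2];a=cv2.contourArea(w.astype(np.float32)*1e3)
        M=cv2.moments(w.astype(np.float32).reshape(-1,1,2)*1e3)
        if M['m00']<8: continue
        X=np.array([M['m10'],M['m01']])/M['m00']/1e3
        if 400<a<1200: big.append(X)
        elif 10<a<130: small.append(X)
    out=[]
    for b in big:
        hs=np.array([x for x in small if .021<np.hypot(*(x-b))<.031])
        if not len(hs): continue
        hc=hs.mean(0) if len(hs)==3 else b;v=hs-hc;t=np.arctan2(v[:,1],v[:,0])
        ph=np.degrees(np.angle(np.exp(3j*t).mean()))/3;out.append((b,hc,ph))
        print('plate',b.round(4),'holes',len(hs),hc.round(4),'phase %.1f'%ph,'|',(np.degrees(t)).round(1))
    return out
'''
open('h.py','w').write(s)
E
python3 -m creep '[{"tx":3.4,"ty":26.4,"tz":15,"wx":0,"wy":0,"wz":0,"claw":80},{"tx":3.4,"ty":26.4,"tz":25,"wx":0,"wy":0,"wz":0,"claw":80},{"tx":3.4,"ty":26.4,"tz":30,"wx":0,"wy":0,"wz":0,"claw":80},{"tx":3.4,"ty":26.4,"tz":30,"wx":0,"wy":0,"wz":0,"claw":80},{"tx":3.4,"ty":26.4,"tz":25,"wx":0,"wy":0,"wz":0,"claw":80},{"tx":3.4,"ty":26.4,"tz":15,"wx":0,"wy":0,"wz":0,"claw":80},{"tx":0,"ty":0,"tz":10,"wx":0,"wy":0,"wz":0,"claw":80},{"tx":0,"ty":0,"tz":0,"wx":0,"wy":0,"wz":0,"claw":80}]'
python3 - <<'E'
from h import *
for i in range(4):m,p,d=cap('wrist')
r=plates(m,p)
b=min(r,key=lambda q:np.hypot(*(q[0]-[.386,-.266])))
go(*b[1],.003,0)
E
```

```text
t: 15.73
eef_pos: [0.3857, -0.2672, 0.0983]
orientation: [1.0, -0.0, -0.002, -0.002]
contact_force: [-1.0, 0.6, -0.4]
finger_gap: 0.85
plate [ 0.3859 -0.2662] holes 3 [ 0.3858 -0.2661] phase -19.6 | [-139.5  100.1  -19.5]
plate [ 0.4008 -0.1353] holes 3 [ 0.401  -0.1349] phase -42.6 | [-162.5   77.5  -42.9]
plate [ 0.4485 -0.0865] holes 2 [ 0.4485 -0.0865] phase -1.5 | [-122.    -1.1]
plate [ 0.4898 -0.2912] holes 3 [ 0.4899 -0.2913] phase -48.8 | [-168.9   71.1  -48.7]
shift [-1.4 -1.1 98.5] turn [ 0.05 -0.06  0.08] | tcp [ 0.387  -0.2671  0.1015] yaw 0.08 F [ 0.9  0.  -0.2] gap 79.9 t 15.9
```

```bash
python3 -m creep '[{"tx":-1.3,"ty":-1,"tz":15,"wx":0,"wy":0,"wz":0,"claw":80},{"tx":0,"ty":0,"tz":25,"wx":0,"wy":0,"wz":0,"claw":80},{"tx":0,"ty":0,"tz":25,"wx":0,"wy":0,"wz":0,"claw":80},{"tx":0,"ty":0,"tz":15,"wx":0,"wy":0,"wz":0,"claw":80},{"tx":0,"ty":0,"tz":9,"wx":0,"wy":0,"wz":0,"claw":80},{"tx":0,"ty":0,"tz":5,"wx":0,"wy":0,"wz":0,"claw":80},{"tx":0,"ty":0,"tz":3,"wx":0,"wy":0,"wz":0,"claw":80},{"tx":0,"ty":0,"tz":1,"wx":0,"wy":0,"wz":0,"claw":80}]'
python3 -m creep '[{"tx":0,"ty":0,"tz":0,"wx":0,"wy":0,"wz":0,"claw":80},{"tx":0,"ty":0,"tz":0,"wx":0,"wy":0,"wz":0,"claw":74},{"tx":0,"ty":0,"tz":0,"wx":0,"wy":0,"wz":0,"claw":70},{"tx":0,"ty":0,"tz":0,"wx":0,"wy":0,"wz":0,"claw":60},{"tx":0,"ty":0,"tz":0,"wx":0,"wy":0,"wz":0,"claw":60},{"tx":0,"ty":0,"tz":0,"wx":0,"wy":0,"wz":0,"claw":60},{"tx":0,"ty":0,"tz":0,"wx":0,"wy":0,"wz":0,"claw":60},{"tx":0,"ty":0,"tz":0,"wx":0,"wy":0,"wz":0,"claw":60}]'
python3 -c "
from h import *
go(.3858,-.2661,.003,0)"
```

```text
t: 16.6
eef_pos: [0.3858, -0.267, 0.0032]
orientation: [1.0, 0.0, 0.001, 0.001]
contact_force: [-0.3, 0.1, -0.0]
finger_gap: 0.853
t: 17.27
eef_pos: [0.3855, -0.267, 0.0032]
orientation: [1.0, 0.0, 0.0, 0.0]
contact_force: [-0.7, 0.3, 5.0]
finger_gap: 0.709
shift [ 0.3 -0.9  0.2] turn [ 0.04 -0.04  0.01] | tcp [ 0.3855 -0.267   0.0032] yaw 0.01 F [-0.7  0.3  5. ] gap 66.6 t 17.3
```

```bash
python3 -m creep '[{"tx":0,"ty":0,"tz":-15,"wx":0,"wy":0,"wz":0,"claw":60},{"tx":0,"ty":0,"tz":-32,"wx":0,"wy":0,"wz":0,"claw":60},{"tx":0,"ty":0,"tz":-40,"wx":0,"wy":0,"wz":0,"claw":60},{"tx":0,"ty":0,"tz":-40,"wx":0,"wy":0,"wz":0,"claw":60},{"tx":0,"ty":0,"tz":-40,"wx":0,"wy":0,"wz":0,"claw":60},{"tx":0,"ty":0,"tz":-30,"wx":0,"wy":0,"wz":0,"claw":60},{"tx":3,"ty":-20,"tz":0,"wx":0,"wy":0,"wz":0,"claw":60},{"tx":4,"ty":-36,"tz":0,"wx":0,"wy":0,"wz":0,"claw":60}]'
python3 -c "
from h import *
go(.4399,.2316,.2,0)"
python3 -m creep '[{"tx":4.2,"ty":-37.5,"tz":0,"wx":0,"wy":0,"wz":0,"claw":60},{"tx":4.2,"ty":-37.5,"tz":0,"wx":0,"wy":0,"wz":0,"claw":60},{"tx":4.2,"ty":-37.5,"tz":0,"wx":0,"wy":0,"wz":0,"claw":60},{"tx":4.2,"ty":-37.5,"tz":0,"wx":0,"wy":0,"wz":0,"claw":60},{"tx":4.2,"ty":-37.5,"tz":0,"wx":0,"wy":0,"wz":0,"claw":60},{"tx":4.2,"ty":-37.5,"tz":0,"wx":0,"wy":0,"wz":0,"claw":60},{"tx":4.2,"ty":-37.5,"tz":0,"wx":0,"wy":0,"wz":0,"claw":60},{"tx":4.2,"ty":-37.5,"tz":0,"wx":0,"wy":0,"wz":0,"claw":60}]'
python3 -m creep '[{"tx":4,"ty":-38,"tz":0,"wx":0,"wy":0,"wz":0,"claw":60},{"tx":4,"ty":-38,"tz":0,"wx":0,"wy":0,"wz":0,"claw":60},{"tx":3.6,"ty":-36,"tz":0,"wx":0,"wy":0,"wz":0,"claw":60},{"tx":2,"ty":-20,"tz":0,"wx":0,"wy":0,"wz":0,"claw":60},{"tx":0,"ty":-10,"tz":0,"wx":0,"wy":0,"wz":5.6,"claw":60},{"tx":0,"ty":0,"tz":0,"wx":0,"wy":0,"wz":5.6,"claw":60},{"tx":0,"ty":0,"tz":0,"wx":0,"wy":0,"wz":5.6,"claw":60},{"tx":0,"ty":0,"tz":0,"wx":0,"wy":0,"wz":5.6,"claw":60}]'
python3 - <<'E'
from h import *
go(.4399,.2316,.17,-22.8)
for i in range(5):m,p,d=cap('wrist','w7')
plates(m,p,ctrl.get_state()['eef_pos'][2]+.002)
go(.4399,.2316,.17,-22.8)
E
```

```text
t: 17.93
eef_pos: [0.394, -0.214, 0.2017]
orientation: [1.0, -0.002, 0.002, 0.003]
contact_force: [-0.1, 1.0, -1.0]
finger_gap: 0.713
shift [  44.2 -445.7   -0.5] turn [ 0.32 -0.27 -0.21] | tcp [ 0.394  -0.214   0.2017] yaw -0.21 F [-0.1  1.  -1. ] gap 67.0 t 17.9
t: 18.6
eef_pos: [0.4252, 0.091, 0.1993]
orientation: [1.0, 0.0, -0.0, 0.0]
contact_force: [1.8, -0.6, -1.3]
finger_gap: 0.712
t: 19.27
eef_pos: [0.4389, 0.2315, 0.1988]
orientation: [0.981, -0.196, -0.001, 0.001]
contact_force: [0.9, 0.0, -1.3]
finger_gap: 0.711
shift [ 1.  -0.5 28.8] turn [0.07 0.05 0.2 ] | tcp [0.4389 0.2315 0.1988] yaw -22.60 F [ 0.9  0.  -1.3] gap 66.9 t 19.3
plate [0.4397 0.2299] holes 3 [0.4394 0.2292] phase -42.7 | [-162.    78.4  -44.5]
shift [ 0.5 -0.7 29.3] turn [0.03 0.02 0.52] | tcp [0.4392 0.2311 0.1993] yaw -22.28 F [ 0.1  0.1 -1.1] gap 66.7 t 19.5
```

View pics/w7.png

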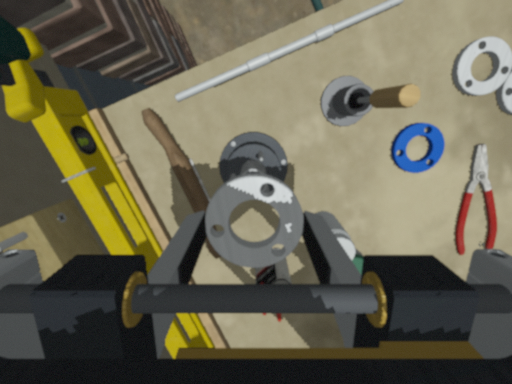

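The picture shows the plate held level above the hub, with its holes at (267,190), (218,229) and (279,247). I'll check tilt and centre from depth, then lower to just above the spigot.

```bash
cat >> h.py <<'E'
def inhand(n=4):
    """held plate: top plane (tilt), centre from depth points of its top and from holes"""
    for i in range(n): m,p,d=cap('wrist')
    s=ctrl.get_state();t=s['eef_pos'];P=cloud(m,d)
    k=sl(P,d,t,.035,t[2]+.000,t[2]+.014);h=cv2.cvtColor(p,cv2.COLOR_RGB2HSV);k&=(h[...,1]<45)&(h[...,2]>60)
    Q=P[k];A=np.c_[Q[:,:2]-t[:2],np.ones(len(Q))]
    for _ in range(3):
        c=np.linalg.lstsq(A,Q[:,2],rcond=None)[0];g=abs(Q[:,2]-A@c)<.0025;Q,A=Q[g],A[g]
    print('top plane dz/dx,dz/dy deg',np.degrees(c[:2]).round(2),'top-TCP %.4f'%(c[2]-t[2]),len(Q))
    return plates(m,p,c[2]-.005)
E
python3 -m creep '[{"tx":0.5,"ty":-1.2,"tz":15,"wx":0,"wy":0,"wz":0,"claw":60},{"tx":0,"ty":0,"tz":25,"wx":0,"wy":0,"wz":0,"claw":60},{"tx":0,"ty":0,"tz":25,"wx":0,"wy":0,"wz":0,"claw":60},{"tx":0,"ty":0,"tz":17,"wx":0,"wy":0,"wz":0,"claw":60},{"tx":0,"ty":0,"tz":10,"wx":0,"wy":0,"wz":0,"claw":60},{"tx":0,"ty":0,"tz":5,"wx":0,"wy":0,"wz":0,"claw":60},{"tx":0,"ty":0,"tz":0,"wx":0,"wy":0,"wz":0,"claw":60},{"tx":0,"ty":0,"tz":0,"wx":0,"wy":0,"wz":0,"claw":60}]'
python3 - <<'E'
from h import *
inhand(); go(.4399,.2316,.1,-22.4)
p=np.load('last_wrist.npz')['p']
cv2.imwrite('pics/w8.png',cv2.resize(p[150:290,170:340,::-1],None,fx=4,fy=4,interpolation=cv2.INTER_CUBIC))
E
```

```text
t: 20.18
eef_pos: [0.441, 0.2324, 0.1032]
orientation: [0.981, -0.194, 0.001, -0.0]
contact_force: [-1.2, -0.4, 0.1]
finger_gap: 0.713
top plane dz/dx,dz/dy deg [ 0.08 -0.02] top-TCP 0.0066 4805
shift [-0.7  1.3  3.6] turn [-0.08 -0.1   0.02] | tcp [0.4411 0.2325 0.1036] yaw -22.38 F [ 0.4 -0.7 -0.4] gap 66.9 t 20.4
```

View pics/w8.png

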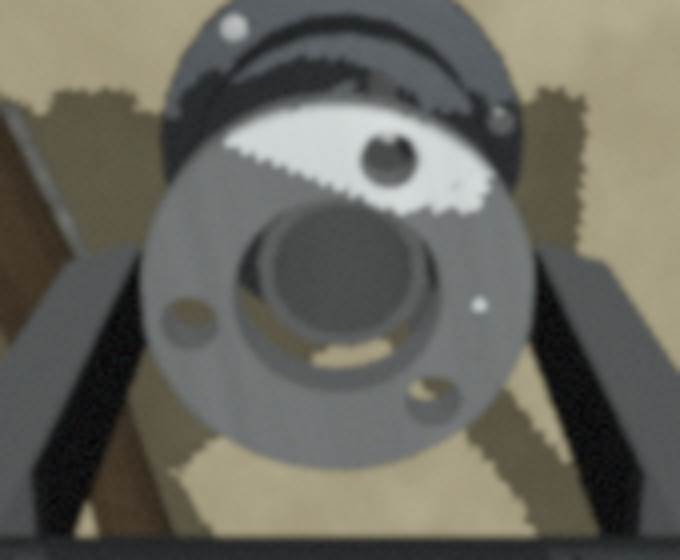

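The crop shows the plate level and the spigot nearly centred in its hole: hole x 240–440, spigot x 258–428. I'll get the offset along tool x from depth contours.

```bash
cat >> h.py <<'E'
def rel(c0=(.4399,.2316)):
    m,p,d=cap('wrist');t=ctrl.get_state()['eef_pos'];P=cloud(m,d);top=t[2]+.0066
    k=sl(P,d,t,.036,top-.0025,top+.0025);r=circ(k,m,top);print('plate top',r[0],r[1],r[2])
    cs=cv2.findContours(k.astype(np.uint8),cv2.RETR_CCOMP,cv2.CHAIN_APPROX_NONE)
    for j,c in enumerate(cs[0]):
        if cs[1][0,j,3]>=0 and len(c)>14:
            w=ray(m,c[:,0],top)[:,:2];b=w.mean(0);v=b-np.array(r[0]);print(' hole',b.round(4),'r %.4f'%np.hypot(*(w-b).T).mean(),'at %.1f mm %.1f deg'%(np.hypot(*v)*1e3,np.degrees(np.arctan2(v[1],v[0]))))
    k=sl(P,d,c0,.0185,.0895,.0975)
    if k.sum()>30: print('spigot',circ(k,m,.094)[:3:2])
E
python3 - <<'E'
from h import *
rel();go(.4399,.2316,.1,-22.4)
E
```

```text
plate top [0.4422 0.2313] 0.0338 (0.4413, 0.2322, 0.0356)
 hole [0.4177 0.2231] r 0.0048 at 25.8 mm -161.5 deg
 hole [0.4475 0.2564] r 0.0048 at 25.7 mm 78.2 deg
 hole [0.4422 0.2313] r 0.0178 at 0.0 mm -65.6 deg
 hole [0.4615 0.2142] r 0.0050 at 25.8 mm -41.7 deg
spigot (array([0.4398, 0.2315]), (0.4405, 0.2313, 0.0161))
shift [-0.6  1.2  3.5] turn [-0.07 -0.08  0.02] | tcp [0.4409 0.2324 0.1035] yaw -22.38 F [-0.6  0.  -0.5] gap 67.2 t 20.4
```

```bash
python3 -m creep '[{"tx":-2.2,"ty":0.6,"tz":0,"wx":0,"wy":0,"wz":0,"claw":60},{"tx":0,"ty":0,"tz":0,"wx":0,"wy":0,"wz":0,"claw":60},{"tx":0,"ty":0,"tz":4,"wx":0,"wy":0,"wz":0,"claw":60},{"tx":0,"ty":0,"tz":5,"wx":0,"wy":0,"wz":0,"claw":60},{"tx":0,"ty":0,"tz":3,"wx":0,"wy":0,"wz":0,"claw":60},{"tx":0,"ty":0,"tz":1,"wx":0,"wy":0,"wz":0,"claw":60},{"tx":0,"ty":0,"tz":0,"wx":0,"wy":0,"wz":0,"claw":60},{"tx":0,"ty":0,"tz":0,"wx":0,"wy":0,"wz":0,"claw":60}]'
python3 - <<'E'
from h import *
rel();go(.4399,.2316,.0455,-22.4)
E
```

```text
t: 21.1
eef_pos: [0.4379, 0.2324, 0.0893]
orientation: [0.981, -0.194, -0.0, 0.0]
contact_force: [0.2, -0.0, -1.8]
finger_gap: 0.712
plate top [0.4392 0.2312] 0.0337 (0.4383, 0.2323, 0.0358)
 hole [0.4146 0.2232] r 0.0048 at 25.8 mm -161.9 deg
 hole [0.4444 0.2563] r 0.0048 at 25.7 mm 78.3 deg
 hole [0.443  0.2289] r 0.0154 at 4.4 mm -31.1 deg
 hole [0.4584 0.2141] r 0.0050 at 25.7 mm -41.7 deg
spigot (array([0.4409, 0.232 ]), (0.4395, 0.2322, 0.0189))
shift [ 2.1  0.  44. ] turn [0.02 0.01 0.01] | tcp [0.438  0.2325 0.0895] yaw -22.39 F [-0.2 -0.2 -1.2] gap 66.7 t 21.1
```

```bash
python3 -m creep '[{"tx":0.4,"ty":-0.5,"tz":0,"wx":0,"wy":0,"wz":0,"claw":60},{"tx":0,"ty":0,"tz":3,"wx":0,"wy":0,"wz":0,"claw":60},{"tx":0,"ty":0,"tz":4,"wx":0,"wy":0,"wz":0,"claw":60},{"tx":0,"ty":0,"tz":3,"wx":0,"wy":0,"wz":0,"claw":60},{"tx":0,"ty":0,"tz":0,"wx":0,"wy":0,"wz":0,"claw":60},{"tx":0,"ty":0,"tz":0,"wx":0,"wy":0,"wz":0,"claw":60},{"tx":0,"ty":0,"tz":0,"wx":0,"wy":0,"wz":0,"claw":60},{"tx":0,"ty":0,"tz":0,"wx":0,"wy":0,"wz":0,"claw":60}]'
python3 -m creep '[{"tx":0,"ty":0,"tz":2,"wx":0,"wy":0,"wz":0,"claw":60},{"tx":0,"ty":0,"tz":2,"wx":0,"wy":0,"wz":0,"claw":60},{"tx":0,"ty":0,"tz":2,"wx":0,"wy":0,"wz":0,"claw":60},{"tx":0,"ty":0,"tz":0,"wx":0,"wy":0,"wz":0,"claw":60},{"tx":0,"ty":0,"tz":0,"wx":0,"wy":0,"wz":0,"claw":60},{"tx":0,"ty":0,"tz":0,"wx":0,"wy":0,"wz":0,"claw":60},{"tx":0,"ty":0,"tz":0,"wx":0,"wy":0,"wz":0,"claw":60},{"tx":0,"ty":0,"tz":0,"wx":0,"wy":0,"wz":0,"claw":60}]'
python3 - <<'E'
from h import *
rel();go(.4399,.2316,.0455,-22.4)
E
```

```text
t: 21.82
eef_pos: [0.4386, 0.2328, 0.0796]
orientation: [0.981, -0.194, 0.0, 0.0]
contact_force: [0.0, -0.3, -1.1]
finger_gap: 0.713
t: 22.48
eef_pos: [0.4386, 0.2328, 0.0737]
orientation: [0.981, -0.194, 0.0, 0.0]
contact_force: [0.0, -0.1, -1.0]
finger_gap: 0.714
plate top [0.4399 0.2317] 0.0337 (0.439, 0.2327, 0.0358)
 hole [0.445  0.2568] r 0.0042 at 25.6 mm 78.5 deg
 hole [0.4384 0.229 ] r 0.0194 at 3.1 mm -118.3 deg
 hole [0.4591 0.2145] r 0.0050 at 25.8 mm -41.9 deg
spigot (array([0.4407, 0.2309]), (0.4409, 0.2309, 0.0166))
shift [ 1.6  0.6 28.2] turn [-0.   -0.01  0.01] | tcp [0.4386 0.2328 0.0737] yaw -22.39 F [-0.6 -0.7 -0.8] gap 67.1 t 22.5
```

```bash
python3 -m creep '[{"tx":0,"ty":0,"tz":5,"wx":0,"wy":0,"wz":0,"claw":60},{"tx":0,"ty":0,"tz":8,"wx":0,"wy":0,"wz":0,"claw":60},{"tx":0,"ty":0,"tz":8,"wx":0,"wy":0,"wz":0,"claw":60},{"tx":0,"ty":0,"tz":4,"wx":0,"wy":0,"wz":0,"claw":60},{"tx":0,"ty":0,"tz":3,"wx":0,"wy":0,"wz":0,"claw":60},{"tx":0,"ty":0,"tz":0,"wx":0,"wy":0,"wz":0,"claw":60},{"tx":0,"ty":0,"tz":0,"wx":0,"wy":0,"wz":0,"claw":60},{"tx":0,"ty":0,"tz":0,"wx":0,"wy":0,"wz":0,"claw":60}]'
python3 -m creep '[{"tx":0,"ty":0,"tz":0,"wx":0,"wy":0,"wz":0,"claw":68},{"tx":0,"ty":0,"tz":0,"wx":0,"wy":0,"wz":0,"claw":74},{"tx":0,"ty":0,"tz":0,"wx":0,"wy":0,"wz":0,"claw":80},{"tx":0,"ty":0,"tz":0,"wx":0,"wy":0,"wz":0,"claw":80},{"tx":0,"ty":0,"tz":0,"wx":0,"wy":0,"wz":0,"claw":80},{"tx":0,"ty":0,"tz":0,"wx":0,"wy":0,"wz":0,"claw":80},{"tx":0,"ty":0,"tz":-5,"wx":0,"wy":0,"wz":0,"claw":80},{"tx":0,"ty":0,"tz":-10,"wx":0,"wy":0,"wz":0,"claw":80}]'
python3 -m creep '[{"tx":0,"ty":0,"tz":-25,"wx":0,"wy":0,"wz":0,"claw":80},{"tx":0,"ty":0,"tz":-30,"wx":0,"wy":0,"wz":0,"claw":80},{"tx":0,"ty":0,"tz":-30,"wx":0,"wy":0,"wz":0,"claw":80},{"tx":0,"ty":0,"tz":-30,"wx":0,"wy":0,"wz":-5.6,"claw":80},{"tx":0,"ty":0,"tz":-25,"wx":0,"wy":0,"wz":-5.6,"claw":80},{"tx":0,"ty":0,"tz":0,"wx":0,"wy":0,"wz":-5.6,"claw":80},{"tx":0,"ty":0,"tz":0,"wx":0,"wy":0,"wz":-5.6,"claw":80},{"tx":0,"ty":0,"tz":0,"wx":0,"wy":0,"wz":0,"claw":80}]'
python3 - <<'E'
from h import *
m,p,d=cap('wrist');plates(m,p,.045);P=cloud(m,d)
k=sl(P,d,(.44,.2316),.032,.03,.07)&~sl(P,d,(.44,.2316),.02,0,.2);print(np.percentile(P[k][:,2],[5,50,95]).round(4))
go(.4899,-.2913,.1,0)
E
```

```text
t: 23.2
eef_pos: [0.4387, 0.2329, 0.0457]
orientation: [0.981, -0.194, 0.0, -0.0]
contact_force: [-0.6, 0.8, -1.7]
finger_gap: 0.713
t: 23.87
eef_pos: [0.4376, 0.2324, 0.0601]
orientation: [0.981, -0.194, -0.001, 0.001]
contact_force: [-0.1, 0.4, 0.0]
finger_gap: 0.851
t: 24.53
eef_pos: [0.4387, 0.2329, 0.2016]
orientation: [1.0, 0.001, 0.001, -0.0]
contact_force: [-0.3, 0.1, 0.4]
finger_gap: 0.852
plate [0.4263 0.2308] holes 2 [0.4263 0.2308] phase 59.2 | [-31.3  29.6]
[0.048  0.0498 0.0512]
shift [ 52.3 524.  101.1] turn [-0.01 -0.04 -0.1 ] | tcp [0.4385 0.2328 0.2011] yaw -0.10 F [-0.2  0.5  0.3] gap 80.1 t 24.6
```

Plate 1 is seated, with its top at z≈.050. Next is the right-hand far plate.

```bash
python3 -m creep '[{"tx":2,"ty":20,"tz":0,"wx":0,"wy":0,"wz":0,"claw":80},{"tx":3.7,"ty":37,"tz":0,"wx":0,"wy":0,"wz":0,"claw":80},{"tx":3.7,"ty":37,"tz":0,"wx":0,"wy":0,"wz":0,"claw":80},{"tx":3.7,"ty":37,"tz":0,"wx":0,"wy":0,"wz":0,"claw":80},{"tx":3.7,"ty":37,"tz":0,"wx":0,"wy":0,"wz":0,"claw":80},{"tx":3.7,"ty":37,"tz":0,"wx":0,"wy":0,"wz":0,"claw":80},{"tx":3.7,"ty":37,"tz":0,"wx":0,"wy":0,"wz":0,"claw":80},{"tx":3.7,"ty":37,"tz":0,"wx":0,"wy":0,"wz":0,"claw":80}]'
python3 -m creep '[{"tx":3.7,"ty":38,"tz":0,"wx":0,"wy":0,"wz":0,"claw":80},{"tx":3.7,"ty":38,"tz":5,"wx":0,"wy":0,"wz":0,"claw":80},{"tx":3.7,"ty":38,"tz":15,"wx":0,"wy":0,"wz":0,"claw":80},{"tx":3.7,"ty":38,"tz":15,"wx":0,"wy":0,"wz":0,"claw":80},{"tx":3.7,"ty":38,"tz":15,"wx":0,"wy":0,"wz":0,"claw":80},{"tx":3.7,"ty":30,"tz":25,"wx":0,"wy":0,"wz":0,"claw":80},{"tx":2,"ty":16,"tz":18,"wx":0,"wy":0,"wz":0,"claw":80},{"tx":0,"ty":9,"tz":7,"wx":0,"wy":0,"wz":0,"claw":80}]'
python3 - <<'E'
from h import *
for i in range(6):m,p,d=cap('wrist')
r=plates(m,p)
b=min(r,key=lambda q:np.hypot(*(q[0]-[.49,-.291])))
go(*b[1],.003,0)
E
```

```text
t: 25.25
eef_pos: [0.466, -0.0479, 0.2004]
orientation: [1.0, -0.001, -0.0, -0.0]
contact_force: [0.5, -0.2, -0.3]
finger_gap: 0.85
t: 25.92
eef_pos: [0.4893, -0.2927, 0.0973]
orientation: [1.0, -0.002, -0.002, -0.001]
contact_force: [-0.2, 0.6, -0.0]
finger_gap: 0.851
plate [ 0.4895 -0.2913] holes 3 [ 0.4895 -0.2911] phase -49.4 | [-169.5   70.5  -49.2]
shift [-2.   0.8 99. ] turn [ 0.05 -0.09  0.06] | tcp [ 0.4914 -0.2902  0.102 ] yaw 0.06 F [ 0.4  0.9 -0.2] gap 80.0 t 26.2
```

```bash
python3 -m creep '[{"tx":-0.7,"ty":0.8,"tz":15,"wx":0,"wy":0,"wz":0,"claw":80},{"tx":0,"ty":0,"tz":25,"wx":0,"wy":0,"wz":0,"claw":80},{"tx":0,"ty":0,"tz":25,"wx":0,"wy":0,"wz":0,"claw":80},{"tx":0,"ty":0,"tz":16,"wx":0,"wy":0,"wz":0,"claw":80},{"tx":0,"ty":0,"tz":9,"wx":0,"wy":0,"wz":0,"claw":80},{"tx":0,"ty":0,"tz":5,"wx":0,"wy":0,"wz":0,"claw":80},{"tx":0,"ty":0,"tz":3,"wx":0,"wy":0,"wz":0,"claw":80},{"tx":0,"ty":0,"tz":1,"wx":0,"wy":0,"wz":0,"claw":80}]'
python3 -m creep '[{"tx":0,"ty":0,"tz":0,"wx":0,"wy":0,"wz":0,"claw":80},{"tx":0,"ty":0,"tz":0,"wx":0,"wy":0,"wz":0,"claw":74},{"tx":0,"ty":0,"tz":0,"wx":0,"wy":0,"wz":0,"claw":70},{"tx":0,"ty":0,"tz":0,"wx":0,"wy":0,"wz":0,"claw":60},{"tx":0,"ty":0,"tz":0,"wx":0,"wy":0,"wz":0,"claw":60},{"tx":0,"ty":0,"tz":0,"wx":0,"wy":0,"wz":0,"claw":60},{"tx":0,"ty":0,"tz":0,"wx":0,"wy":0,"wz":0,"claw":60},{"tx":0,"ty":0,"tz":0,"wx":0,"wy":0,"wz":0,"claw":60}]'
python3 -m creep '[{"tx":0,"ty":0,"tz":-15,"wx":0,"wy":0,"wz":0,"claw":60},{"tx":0,"ty":0,"tz":-32,"wx":0,"wy":0,"wz":0,"claw":60},{"tx":0,"ty":0,"tz":-40,"wx":0,"wy":0,"wz":0,"claw":60},{"tx":0,"ty":0,"tz":-40,"wx":0,"wy":0,"wz":0,"claw":60},{"tx":0,"ty":0,"tz":-40,"wx":0,"wy":0,"wz":0,"claw":60},{"tx":0,"ty":0,"tz":-30,"wx":0,"wy":0,"wz":0,"claw":60},{"tx":0,"ty":-20,"tz":0,"wx":0,"wy":0,"wz":-3.6,"claw":60},{"tx":0,"ty":-36,"tz":0,"wx":0,"wy":0,"wz":-3.6,"claw":60}]'
python3 - <<'E'
from h import *
go(.4399,.2316,.2,7.2)
E
```

```text
t: 26.88
eef_pos: [0.4907, -0.292, 0.0024]
orientation: [1.0, 0.0, 0.001, 0.0]
contact_force: [-0.4, -0.3, -0.2]
finger_gap: 0.851
t: 27.55
eef_pos: [0.4904, -0.2922, 0.0023]
orientation: [1.0, 0.0, 0.0, 0.0]
contact_force: [0.1, 0.4, 5.9]
finger_gap: 0.715
t: 28.22
eef_pos: [0.4897, -0.2395, 0.2006]
orientation: [0.998, 0.063, 0.002, 0.003]
contact_force: [-0.1, 0.9, -1.1]
finger_gap: 0.71
shift [   9.4 -473.7   -2.1] turn [ 0.34 -0.25 -0.03] | tcp [ 0.4897 -0.2395  0.2006] yaw 7.17 F [-0.1  0.9 -1.1] gap 66.7 t 28.2
```

```bash
python3 -m creep '[{"tx":0.7,"ty":-38,"tz":0,"wx":0,"wy":0,"wz":0,"claw":60},{"tx":0.7,"ty":-38,"tz":0,"wx":0,"wy":0,"wz":0,"claw":60},{"tx":0.7,"ty":-38,"tz":0,"wx":0,"wy":0,"wz":0,"claw":60},{"tx":0.7,"ty":-38,"tz":0,"wx":0,"wy":0,"wz":0,"claw":60},{"tx":0.7,"ty":-38,"tz":0,"wx":0,"wy":0,"wz":0,"claw":60},{"tx":0.7,"ty":-38,"tz":0,"wx":0,"wy":0,"wz":0,"claw":60},{"tx":0.7,"ty":-38,"tz":0,"wx":0,"wy":0,"wz":0,"claw":60},{"tx":0.7,"ty":-38,"tz":0,"wx":0,"wy":0,"wz":0,"claw":60}]'
python3 -m creep '[{"tx":0.7,"ty":-38,"tz":0,"wx":0,"wy":0,"wz":0,"claw":60},{"tx":0.7,"ty":-38,"tz":0,"wx":0,"wy":0,"wz":0,"claw":60},{"tx":0.7,"ty":-38,"tz":0,"wx":0,"wy":0,"wz":0,"claw":60},{"tx":0.7,"ty":-28,"tz":0,"wx":0,"wy":0,"wz":0,"claw":60},{"tx":0.5,"ty":-18,"tz":0,"wx":0,"wy":0,"wz":0,"claw":60},{"tx":0,"ty":-8,"tz":0,"wx":0,"wy":0,"wz":0,"claw":60},{"tx":0,"ty":0,"tz":20,"wx":0,"wy":0,"wz":0,"claw":60},{"tx":0,"ty":0,"tz":30,"wx":0,"wy":0,"wz":0,"claw":60}]'
python3 -m creep '[{"tx":0,"ty":0,"tz":22,"wx":0,"wy":0,"wz":0,"claw":60},{"tx":0,"ty":0,"tz":14,"wx":0,"wy":0,"wz":0,"claw":60},{"tx":0,"ty":0,"tz":8,"wx":0,"wy":0,"wz":0,"claw":60},{"tx":0,"ty":0,"tz":3,"wx":0,"wy":0,"wz":0,"claw":60},{"tx":0,"ty":0,"tz":0,"wx":0,"wy":0,"wz":0,"claw":60},{"tx":0,"ty":0,"tz":0,"wx":0,"wy":0,"wz":0,"claw":60},{"tx":0,"ty":0,"tz":0,"wx":0,"wy":0,"wz":0,"claw":60},{"tx":0,"ty":0,"tz":0,"wx":0,"wy":0,"wz":0,"claw":60}]'
cat >> h.py <<'E'
def fix(hub=(.4399,.2316),stud=-42.0):
    """tool shift/turn that puts the held plate's centre and phase on the hub"""
    m,p,d=cap('wrist');s=ctrl.get_state();t=s['eef_pos'];P=cloud(m,d)
    k=sl(P,d,t,.036,t[2]+.003,t[2]+.014);top=np.median(P[k][:,2]);k=sl(P,d,t,.037,top-.0025,top+.0025);c=np.array(circ(k,m,top)[0]);a=[]
    cs=cv2.findContours(k.astype(np.uint8),cv2.RETR_CCOMP,cv2.CHAIN_APPROX_NONE)
    for j,q in enumerate(cs[0]):
        if cs[1][0,j,3]>=0 and 14<len(q):
            w=ray(m,q[:,0],top)[:,:2];b=w.mean(0);v=b-c
            if .022<np.hypot(*v)<.03: a.append(np.arctan2(v[1],v[0]))
    ph=np.degrees(np.angle(np.exp(3j*np.array(a)).mean()))/3;dp=(stud-ph+60)%120-60
    R=Ro.from_quat(s['orientation']);t3=R.inv().apply([hub[0]-c[0],hub[1]-c[1],0])*1e3
    print('plate',c.round(4),'top-TCP %.4f bottom %.4f'%(top-t[2],top-.01),'phase %.1f from %d holes'%(ph,len(a)),'=> tool shift',t3.round(1)[:2],'wz %.1f'%-dp,'TCP->plate',(c-t[:2]).round(4),'F',s['contact_force'].round(1),'tcp',t.round(4),'t %.1f'%s['t'])
E
python3 -c "
from h import *
fix();fix()"
```

```text
t: 28.88
eef_pos: [0.4543, 0.0678, 0.1982]
orientation: [0.998, 0.063, -0.0, 0.0]
contact_force: [-0.4, 1.0, -0.4]
finger_gap: 0.712
t: 29.55
eef_pos: [0.4397, 0.2342, 0.1502]
orientation: [0.998, 0.064, 0.003, -0.001]
contact_force: [-0.2, 0.4, -1.6]
finger_gap: 0.713
t: 30.22
eef_pos: [0.4382, 0.2335, 0.1026]
orientation: [0.998, 0.063, 0.001, -0.0]
contact_force: [0.0, -0.3, -0.8]
finger_gap: 0.712
plate [0.4384 0.2336] top-TCP 0.0076 bottom 0.1000 phase -41.8 from 3 holes => tool shift [1.2 2.2] wz 0.2 TCP->plate [0.0004 0.0001] F [-0.1  0.7 -0.2] tcp [0.438  0.2335 0.1025] t 30.3
plate [0.4383 0.2336] top-TCP 0.0076 bottom 0.0999 phase -41.6 from 3 holes => tool shift [1.3 2.2] wz 0.4 TCP->plate [0.0005 0.0002] F [ 0.1 -0.6 -1.5] tcp [0.4378 0.2334 0.1023] t 30.3
```

```bash
python3 -m creep '[{"tx":1.3,"ty":2.2,"tz":0,"wx":0,"wy":0,"wz":0.3,"claw":60},{"tx":0,"ty":0,"tz":0,"wx":0,"wy":0,"wz":0,"claw":60},{"tx":0,"ty":0,"tz":4,"wx":0,"wy":0,"wz":0,"claw":60},{"tx":0,"ty":0,"tz":5,"wx":0,"wy":0,"wz":0,"claw":60},{"tx":0,"ty":0,"tz":3,"wx":0,"wy":0,"wz":0,"claw":60},{"tx":0,"ty":0,"tz":0,"wx":0,"wy":0,"wz":0,"claw":60},{"tx":0,"ty":0,"tz":0,"wx":0,"wy":0,"wz":0,"claw":60},{"tx":0,"ty":0,"tz":0,"wx":0,"wy":0,"wz":0,"claw":60}]'
python3 -c "
from h import *
fix();fix()"
```

```text
t: 30.98
eef_pos: [0.4387, 0.2313, 0.0894]
orientation: [0.998, 0.06, -0.0, 0.0]
contact_force: [-0.8, -1.0, -0.8]
finger_gap: 0.709
plate [0.439  0.2314] top-TCP 0.0073 bottom 0.0868 phase -42.1 from 3 holes => tool shift [ 0.9 -0.1] wz -0.1 TCP->plate [0.0002 0.0001] F [-0.3 -0.5 -2.2] tcp [0.4388 0.2313 0.0895] t 31.0
plate [0.439  0.2314] top-TCP 0.0073 bottom 0.0869 phase -41.7 from 3 holes => tool shift [ 0.9 -0.1] wz 0.3 TCP->plate [0.0001 0.0001] F [ 0.4 -0.1 -0.5] tcp [0.4389 0.2313 0.0896] t 31.1
```

```bash
python3 -m creep '[{"tx":0.7,"ty":0,"tz":0,"wx":0,"wy":0,"wz":0,"claw":60},{"tx":0,"ty":0,"tz":3,"wx":0,"wy":0,"wz":0,"claw":60},{"tx":0,"ty":0,"tz":4,"wx":0,"wy":0,"wz":0,"claw":60},{"tx":0,"ty":0,"tz":4,"wx":0,"wy":0,"wz":0,"claw":60},{"tx":0,"ty":0,"tz":2,"wx":0,"wy":0,"wz":0,"claw":60},{"tx":0,"ty":0,"tz":0,"wx":0,"wy":0,"wz":0,"claw":60},{"tx":0,"ty":0,"tz":0,"wx":0,"wy":0,"wz":0,"claw":60},{"tx":0,"ty":0,"tz":0,"wx":0,"wy":0,"wz":0,"claw":60}]'
python3 -c "
from h import *
fix()"
```

```text
t: 31.75
eef_pos: [0.4397, 0.2314, 0.0766]
orientation: [0.998, 0.06, 0.0, 0.0]
contact_force: [-0.2, 1.0, -0.7]
finger_gap: 0.713
plate [0.4399 0.2315] top-TCP 0.0074 bottom 0.0740 phase -42.0 from 3 holes => tool shift [ 0.  -0.1] wz -0.0 TCP->plate [0.0001 0.0001] F [ 0.1  1.  -0.8] tcp [0.4398 0.2314 0.0767] t 31.8
```

```bash
python3 -m creep '[{"tx":0,"ty":0,"tz":4,"wx":0,"wy":0,"wz":0,"claw":60},{"tx":0,"ty":0,"tz":7,"wx":0,"wy":0,"wz":0,"claw":60},{"tx":0,"ty":0,"tz":6,"wx":0,"wy":0,"wz":0,"claw":60},{"tx":0,"ty":0,"tz":4,"wx":0,"wy":0,"wz":0,"claw":60},{"tx":0,"ty":0,"tz":1.5,"wx":0,"wy":0,"wz":0,"claw":60},{"tx":0,"ty":0,"tz":0,"wx":0,"wy":0,"wz":0,"claw":60},{"tx":0,"ty":0,"tz":0,"wx":0,"wy":0,"wz":0,"claw":60},{"tx":0,"ty":0,"tz":0,"wx":0,"wy":0,"wz":0,"claw":60}]'
python3 -m creep '[{"tx":0,"ty":0,"tz":0,"wx":0,"wy":0,"wz":0,"claw":68},{"tx":0,"ty":0,"tz":0,"wx":0,"wy":0,"wz":0,"claw":74},{"tx":0,"ty":0,"tz":0,"wx":0,"wy":0,"wz":0,"claw":80},{"tx":0,"ty":0,"tz":0,"wx":0,"wy":0,"wz":0,"claw":80},{"tx":0,"ty":0,"tz":0,"wx":0,"wy":0,"wz":0,"claw":80},{"tx":0,"ty":0,"tz":0,"wx":0,"wy":0,"wz":0,"claw":80},{"tx":0,"ty":0,"tz":-5,"wx":0,"wy":0,"wz":0,"claw":80},{"tx":0,"ty":0,"tz":-10,"wx":0,"wy":0,"wz":0,"claw":80}]'
python3 -m creep '[{"tx":0,"ty":0,"tz":-25,"wx":0,"wy":0,"wz":0,"claw":80},{"tx":0,"ty":0,"tz":-30,"wx":0,"wy":0,"wz":0,"claw":80},{"tx":0,"ty":0,"tz":-30,"wx":0,"wy":0,"wz":0,"claw":80},{"tx":0,"ty":0,"tz":-30,"wx":0,"wy":0,"wz":0,"claw":80},{"tx":0,"ty":0,"tz":-17,"wx":0,"wy":0,"wz":6.9,"claw":80},{"tx":0,"ty":0,"tz":0,"wx":0,"wy":0,"wz":0,"claw":80},{"tx":0,"ty":0,"tz":0,"wx":0,"wy":0,"wz":0,"claw":80},{"tx":0,"ty":0,"tz":0,"wx":0,"wy":0,"wz":0,"claw":80}]'
python3 - <<'E'
from h import *
m,p,d=cap('wrist');P=cloud(m,d)
k=sl(P,d,(.44,.2316),.032,.03,.08)&~sl(P,d,(.44,.2316),.02,0,.2);print(np.percentile(P[k][:,2],[5,50,95]).round(4))
k=sl(P,d,(.44,.2316),.037,.056,.063);print(circ(k,m,.06))
go(.401,-.135,.2,0)
E
```

```text
t: 32.47
eef_pos: [0.4399, 0.2314, 0.0542]
orientation: [0.998, 0.06, 0.0, -0.0]
contact_force: [0.9, -0.5, -0.2]
finger_gap: 0.713
t: 33.13
eef_pos: [0.4387, 0.231, 0.0685]
orientation: [0.998, 0.06, -0.001, 0.0]
contact_force: [0.2, 0.1, 0.0]
finger_gap: 0.845
t: 33.8
eef_pos: [0.4387, 0.231, 0.2]
orientation: [1.0, 0.001, -0.001, 0.0]
contact_force: [0.9, 0.6, -0.1]
finger_gap: 0.851
[0.058  0.0597 0.0613]
(array([0.4398, 0.2319]), 0.0289, (0.4403, 0.2319, 0.0341))
shift [-3.810e+01  3.659e+02  1.000e-01] turn [0.07 0.17 0.1 ] | tcp [0.4385 0.2309 0.1996] yaw 0.10 F [-0.4  0.3 -1.4] gap 79.7 t 33.9
```

Two plates are seated, with the top now at .0597. Next is plate A of the touching pair, gripped at yaw 45°, across the line joining the two.

```bash
python3 -m creep '[{"tx":-2,"ty":20,"tz":0,"wx":0,"wy":0,"wz":0,"claw":80},{"tx":-3.7,"ty":37,"tz":0,"wx":0,"wy":0,"wz":0,"claw":80},{"tx":-3.7,"ty":37,"tz":0,"wx":0,"wy":0,"wz":0,"claw":80},{"tx":-3.7,"ty":37,"tz":0,"wx":0,"wy":0,"wz":0,"claw":80},{"tx":-3.7,"ty":37,"tz":0,"wx":0,"wy":0,"wz":0,"claw":80},{"tx":-3.7,"ty":37,"tz":0,"wx":0,"wy":0,"wz":0,"claw":80},{"tx":-3.7,"ty":37,"tz":0,"wx":0,"wy":0,"wz":0,"claw":80},{"tx":-3.7,"ty":37,"tz":0,"wx":0,"wy":0,"wz":0,"claw":80}]'
python3 -m creep '[{"tx":-3.7,"ty":37,"tz":0,"wx":0,"wy":0,"wz":0,"claw":80},{"tx":-3.5,"ty":28,"tz":0,"wx":0,"wy":0,"wz":0,"claw":80},{"tx":-2,"ty":15,"tz":0,"wx":0,"wy":0,"wz":0,"claw":80},{"tx":-1,"ty":7,"tz":0,"wx":0,"wy":0,"wz":0,"claw":80},{"tx":0,"ty":0,"tz":15,"wx":0,"wy":0,"wz":-6.5,"claw":80},{"tx":0,"ty":0,"tz":15,"wx":0,"wy":0,"wz":-6.5,"claw":80},{"tx":0,"ty":0,"tz":15,"wx":0,"wy":0,"wz":-6.5,"claw":80},{"tx":0,"ty":0,"tz":15,"wx":0,"wy":0,"wz":-6.5,"claw":80}]'
python3 -m creep '[{"tx":0,"ty":0,"tz":15,"wx":0,"wy":0,"wz":-6.5,"claw":80},{"tx":0,"ty":0,"tz":15,"wx":0,"wy":0,"wz":-6.5,"claw":80},{"tx":0,"ty":0,"tz":10,"wx":0,"wy":0,"wz":-6,"claw":80},{"tx":0,"ty":0,"tz":0,"wx":0,"wy":0,"wz":0,"claw":80},{"tx":0,"ty":0,"tz":0,"wx":0,"wy":0,"wz":0,"claw":80},{"tx":0,"ty":0,"tz":0,"wx":0,"wy":0,"wz":0,"claw":80},{"tx":0,"ty":0,"tz":0,"wx":0,"wy":0,"wz":0,"claw":80},{"tx":0,"ty":0,"tz":0,"wx":0,"wy":0,"wz":0,"claw":80}]'
python3 - <<'E'
from h import *
m,p,d=cap('wrist','w9')
r=plates(m,p)
b=min(r,key=lambda q:np.hypot(*(q[0]-[.401,-.135])))
go(*b[1],.003,45)
E
```

```text
t: 34.52
eef_pos: [0.4102, -0.0489, 0.1996]
orientation: [1.0, 0.001, -0.001, -0.0]
contact_force: [0.7, -0.3, -0.4]
finger_gap: 0.85
t: 35.18
eef_pos: [0.4008, -0.1336, 0.1395]
orientation: [0.974, 0.228, -0.001, -0.001]
contact_force: [0.4, 1.0, 0.7]
finger_gap: 0.849
t: 35.85
eef_pos: [0.4021, -0.1348, 0.1017]
orientation: [0.924, 0.382, 0.0, 0.001]
contact_force: [-0.1, 0.7, 0.7]
finger_gap: 0.853
plate [ 0.4011 -0.1352] holes 3 [ 0.4009 -0.1352] phase -42.9 | [-163.2  -42.8   77.3]
plate [ 0.4485 -0.0866] holes 3 [ 0.4484 -0.0867] phase -1.6 | [-121.7  118.4   -1.5]
plate [0.3779 0.0132] holes 3 [0.3778 0.0134] phase -39.2 | [-159.   -39.3   80.9]
shift [-1.2 -0.6 98.7] turn [ 0.07 -0.02 -0.02] | tcp [ 0.402  -0.1348  0.1017] yaw 44.98 F [-0.6 -0.8  0.6] gap 79.8 t 35.9
```

View pics/w9.png

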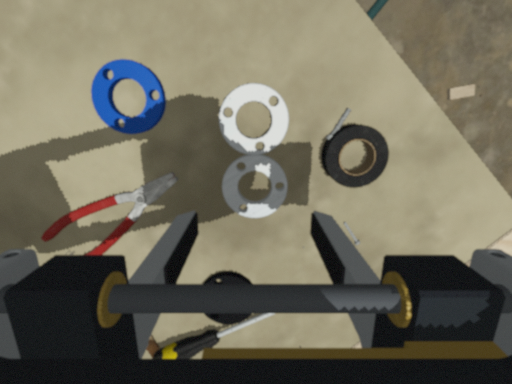

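The fingers straddle the lower plate, at (254,185), with clear bench on both sides. The other plate is above it at (254,118), the reel at (355,155).

```bash
python3 -m creep '[{"tx":-0.5,"ty":-0.6,"tz":15,"wx":0,"wy":0,"wz":0,"claw":80},{"tx":0,"ty":0,"tz":25,"wx":0,"wy":0,"wz":0,"claw":80},{"tx":0,"ty":0,"tz":25,"wx":0,"wy":0,"wz":0,"claw":80},{"tx":0,"ty":0,"tz":16,"wx":0,"wy":0,"wz":0,"claw":80},{"tx":0,"ty":0,"tz":9,"wx":0,"wy":0,"wz":0,"claw":80},{"tx":0,"ty":0,"tz":5,"wx":0,"wy":0,"wz":0,"claw":80},{"tx":0,"ty":0,"tz":3,"wx":0,"wy":0,"wz":0,"claw":80},{"tx":0,"ty":0,"tz":1,"wx":0,"wy":0,"wz":0,"claw":80}]'
python3 -m creep '[{"tx":0,"ty":0,"tz":0,"wx":0,"wy":0,"wz":0,"claw":80},{"tx":0,"ty":0,"tz":0,"wx":0,"wy":0,"wz":0,"claw":74},{"tx":0,"ty":0,"tz":0,"wx":0,"wy":0,"wz":0,"claw":70},{"tx":0,"ty":0,"tz":0,"wx":0,"wy":0,"wz":0,"claw":60},{"tx":0,"ty":0,"tz":0,"wx":0,"wy":0,"wz":0,"claw":60},{"tx":0,"ty":0,"tz":0,"wx":0,"wy":0,"wz":0,"claw":60},{"tx":0,"ty":0,"tz":0,"wx":0,"wy":0,"wz":0,"claw":60},{"tx":0,"ty":0,"tz":0,"wx":0,"wy":0,"wz":0,"claw":60}]'
python3 -m creep '[{"tx":0,"ty":0,"tz":-15,"wx":0,"wy":0,"wz":0,"claw":60},{"tx":0,"ty":0,"tz":-32,"wx":0,"wy":0,"wz":0,"claw":60},{"tx":0,"ty":0,"tz":-40,"wx":0,"wy":0,"wz":0,"claw":60},{"tx":0,"ty":0,"tz":-40,"wx":0,"wy":0,"wz":0,"claw":60},{"tx":0,"ty":0,"tz":-40,"wx":0,"wy":0,"wz":0,"claw":60},{"tx":0,"ty":0,"tz":-30,"wx":0,"wy":0,"wz":0,"claw":60},{"tx":0,"ty":0,"tz":0,"wx":0,"wy":0,"wz":-0.9,"claw":60},{"tx":0,"ty":0,"tz":0,"wx":0,"wy":0,"wz":0,"claw":60}]'
python3 - <<'E'
from h import *
go(.4399,.2316,.2,45.9)
E
```

```text
t: 36.57
eef_pos: [0.4012, -0.1348, 0.0022]
orientation: [0.924, 0.383, 0.0, 0.0]
contact_force: [-0.1, 0.3, -0.0]
finger_gap: 0.847
t: 37.23
eef_pos: [0.4014, -0.1349, 0.0026]
orientation: [0.924, 0.383, 0.0, 0.001]
contact_force: [0.0, 0.0, 5.6]
finger_gap: 0.709
t: 37.9
eef_pos: [0.4014, -0.1348, 0.2002]
orientation: [0.921, 0.39, 0.001, 0.001]
contact_force: [-0.0, -0.0, -1.3]
finger_gap: 0.715
shift [ 2.901e+02 -2.271e+02 -2.000e-01] turn [ 0.18 -0.05  0.04] | tcp [ 0.4014 -0.1348  0.2002] yaw 45.94 F [-0.  -0.  -1.3] gap 67.3 t 37.9
```

```bash
python3 -m creep '[{"tx":16,"ty":-12.5,"tz":0,"wx":0,"wy":0,"wz":0,"claw":60},{"tx":29,"ty":-22.7,"tz":0,"wx":0,"wy":0,"wz":0,"claw":60},{"tx":29,"ty":-22.7,"tz":0,"wx":0,"wy":0,"wz":0,"claw":60},{"tx":29,"ty":-22.7,"tz":0,"wx":0,"wy":0,"wz":0,"claw":60},{"tx":29,"ty":-22.7,"tz":0,"wx":0,"wy":0,"wz":0,"claw":60},{"tx":29,"ty":-22.7,"tz":0,"wx":0,"wy":0,"wz":0,"claw":60},{"tx":29,"ty":-22.7,"tz":0,"wx":0,"wy":0,"wz":0,"claw":60},{"tx":29,"ty":-22.7,"tz":0,"wx":0,"wy":0,"wz":0,"claw":60}]'
python3 -m creep '[{"tx":29,"ty":-22.7,"tz":0,"wx":0,"wy":0,"wz":0,"claw":60},{"tx":22,"ty":-17.2,"tz":0,"wx":0,"wy":0,"wz":0,"claw":60},{"tx":13,"ty":-10,"tz":0,"wx":0,"wy":0,"wz":0,"claw":60},{"tx":7,"ty":-5.5,"tz":0,"wx":0,"wy":0,"wz":0,"claw":60},{"tx":0,"ty":0,"tz":15,"wx":0,"wy":0,"wz":0,"claw":60},{"tx":0,"ty":0,"tz":30,"wx":0,"wy":0,"wz":0,"claw":60},{"tx":0,"ty":0,"tz":25,"wx":0,"wy":0,"wz":0,"claw":60},{"tx":0,"ty":0,"tz":15,"wx":0,"wy":0,"wz":0,"claw":60}]'
python3 -m creep '[{"tx":0,"ty":0,"tz":8,"wx":0,"wy":0,"wz":0,"claw":60},{"tx":0,"ty":0,"tz":4,"wx":0,"wy":0,"wz":0,"claw":60},{"tx":0,"ty":0,"tz":0,"wx":0,"wy":0,"wz":0,"claw":60},{"tx":0,"ty":0,"tz":0,"wx":0,"wy":0,"wz":0,"claw":60},{"tx":0,"ty":0,"tz":0,"wx":0,"wy":0,"wz":0,"claw":60},{"tx":0,"ty":0,"tz":0,"wx":0,"wy":0,"wz":0,"claw":60},{"tx":0,"ty":0,"tz":0,"wx":0,"wy":0,"wz":0,"claw":60},{"tx":0,"ty":0,"tz":0,"wx":0,"wy":0,"wz":0,"claw":60}]'
python3 -c "
from h import *
fix();fix()"
```

```text
t: 38.57
eef_pos: [0.428, 0.1435, 0.1964]
orientation: [0.921, 0.39, -0.003, -0.001]
contact_force: [0.5, -0.2, -0.9]
finger_gap: 0.712
t: 39.23
eef_pos: [0.4365, 0.2298, 0.1099]
orientation: [0.921, 0.39, -0.004, 0.0]
contact_force: [-0.1, -0.3, -0.2]
finger_gap: 0.714
t: 39.9
eef_pos: [0.44, 0.2316, 0.1027]
orientation: [0.921, 0.39, 0.001, 0.0]
contact_force: [0.1, 0.6, -0.1]
finger_gap: 0.71
plate [0.4396 0.2326] top-TCP 0.0071 bottom 0.0997 phase -41.5 from 3 holes => tool shift [-0.5  0.9] wz 0.5 TCP->plate [-0.0003  0.001 ] F [-0.2  0.3 -0. ] tcp [0.4399 0.2316 0.1026] t 40.0
plate [0.4395 0.2325] top-TCP 0.0071 bottom 0.0996 phase -41.7 from 3 holes => tool shift [-0.4  0.9] wz 0.3 TCP->plate [-0.0004  0.0009] F [ 0.5  0.2 -1.5] tcp [0.4399 0.2316 0.1024] t 40.0
```

```bash
python3 -c "
from h import *
rel()"
python3 -m creep '[{"tx":-0.4,"ty":0.9,"tz":0,"wx":0,"wy":0,"wz":0.4,"claw":60},{"tx":0,"ty":0,"tz":0,"wx":0,"wy":0,"wz":0,"claw":60},{"tx":0,"ty":0,"tz":4,"wx":0,"wy":0,"wz":0,"claw":60},{"tx":0,"ty":0,"tz":5,"wx":0,"wy":0,"wz":0,"claw":60},{"tx":0,"ty":0,"tz":3,"wx":0,"wy":0,"wz":0,"claw":60},{"tx":0,"ty":0,"tz":0,"wx":0,"wy":0,"wz":0,"claw":60},{"tx":0,"ty":0,"tz":0,"wx":0,"wy":0,"wz":0,"claw":60},{"tx":0,"ty":0,"tz":0,"wx":0,"wy":0,"wz":0,"claw":60}]'
python3 -c "
from h import *
fix();fix()"
```

```text
plate top [0.4392 0.2324] 0.0339 (0.4399, 0.2316, 0.0361)
 hole [0.4146 0.2244] r 0.0047 at 25.8 mm -161.9 deg
 hole [0.4584 0.2152] r 0.0048 at 25.8 mm -41.8 deg
 hole [0.4392 0.2329] r 0.0177 at 0.5 mm 88.8 deg
 hole [0.4443 0.2578] r 0.0049 at 25.9 mm 78.7 deg
spigot (array([0.4395, 0.2318]), (0.4396, 0.232, 0.0158))
t: 40.72
eef_pos: [0.4401, 0.2306, 0.09]
orientation: [0.922, 0.387, -0.0, 0.0]
contact_force: [0.4, -0.2, -0.5]
finger_gap: 0.713
plate [0.4396 0.2315] top-TCP 0.0068 bottom 0.0869 phase -42.0 from 3 holes => tool shift [0.3 0.1] wz 0.0 TCP->plate [-0.0006  0.0008] F [-0.2  0.6 -0.5] tcp [0.4402 0.2307 0.0901] t 40.8
plate [0.4397 0.2315] top-TCP 0.0069 bottom 0.0871 phase -42.1 from 3 holes => tool shift [0.2 0.1] wz -0.1 TCP->plate [-0.0005  0.0008] F [-0.5  0.3 -1.2] tcp [0.4402 0.2307 0.0902] t 40.8
```

```bash
python3 -m creep '[{"tx":0,"ty":0,"tz":3,"wx":0,"wy":0,"wz":0,"claw":60},{"tx":0,"ty":0,"tz":4,"wx":0,"wy":0,"wz":0,"claw":60},{"tx":0,"ty":0,"tz":4,"wx":0,"wy":0,"wz":0,"claw":60},{"tx":0,"ty":0,"tz":2,"wx":0,"wy":0,"wz":0,"claw":60},{"tx":0,"ty":0,"tz":0,"wx":0,"wy":0,"wz":0,"claw":60},{"tx":0,"ty":0,"tz":0,"wx":0,"wy":0,"wz":0,"claw":60},{"tx":0,"ty":0,"tz":0,"wx":0,"wy":0,"wz":0,"claw":60},{"tx":0,"ty":0,"tz":0,"wx":0,"wy":0,"wz":0,"claw":60}]'
python3 -c "
from h import *
fix();fix()"
```

```text
t: 41.48
eef_pos: [0.4402, 0.2307, 0.0772]
orientation: [0.922, 0.387, 0.0, 0.0]
contact_force: [-0.5, 0.8, -0.8]
finger_gap: 0.708
plate [0.4398 0.2316] top-TCP 0.0070 bottom 0.0743 phase -42.2 from 3 holes => tool shift [0.1 0.1] wz -0.2 TCP->plate [-0.0004  0.0009] F [ 0.4  0.1 -0.3] tcp [0.4402 0.2307 0.0772] t 41.5
plate [0.4398 0.2316] top-TCP 0.0070 bottom 0.0743 phase -42.0 from 3 holes => tool shift [0.1 0.1] wz 0.0 TCP->plate [-0.0004  0.001 ] F [-0.4  0.3 -0.1] tcp [0.4402 0.2306 0.0772] t 41.6
```

```bash
python3 -m creep '[{"tx":0,"ty":0,"tz":3,"wx":0,"wy":0,"wz":0,"claw":60},{"tx":0,"ty":0,"tz":5,"wx":0,"wy":0,"wz":0,"claw":60},{"tx":0,"ty":0,"tz":3.5,"wx":0,"wy":0,"wz":0,"claw":60},{"tx":0,"ty":0,"tz":1.5,"wx":0,"wy":0,"wz":0,"claw":60},{"tx":0,"ty":0,"tz":0,"wx":0,"wy":0,"wz":0,"claw":60},{"tx":0,"ty":0,"tz":0,"wx":0,"wy":0,"wz":0,"claw":60},{"tx":0,"ty":0,"tz":0,"wx":0,"wy":0,"wz":0,"claw":60},{"tx":0,"ty":0,"tz":0,"wx":0,"wy":0,"wz":0,"claw":60}]'
python3 -m creep '[{"tx":0,"ty":0,"tz":0,"wx":0,"wy":0,"wz":0,"claw":68},{"tx":0,"ty":0,"tz":0,"wx":0,"wy":0,"wz":0,"claw":74},{"tx":0,"ty":0,"tz":0,"wx":0,"wy":0,"wz":0,"claw":80},{"tx":0,"ty":0,"tz":0,"wx":0,"wy":0,"wz":0,"claw":80},{"tx":0,"ty":0,"tz":0,"wx":0,"wy":0,"wz":0,"claw":80},{"tx":0,"ty":0,"tz":0,"wx":0,"wy":0,"wz":0,"claw":80},{"tx":0,"ty":0,"tz":-5,"wx":0,"wy":0,"wz":0,"claw":80},{"tx":0,"ty":0,"tz":-10,"wx":0,"wy":0,"wz":0,"claw":80}]'
python3 -m creep '[{"tx":0,"ty":0,"tz":-25,"wx":0,"wy":0,"wz":0,"claw":80},{"tx":0,"ty":0,"tz":-30,"wx":0,"wy":0,"wz":0,"claw":80},{"tx":0,"ty":0,"tz":-30,"wx":0,"wy":0,"wz":0,"claw":80},{"tx":0,"ty":0,"tz":-25,"wx":0,"wy":0,"wz":0,"claw":80},{"tx":0,"ty":0,"tz":-12,"wx":0,"wy":0,"wz":0,"claw":80},{"tx":0,"ty":0,"tz":0,"wx":0,"wy":0,"wz":0,"claw":80},{"tx":0,"ty":0,"tz":0,"wx":0,"wy":0,"wz":0,"claw":80},{"tx":0,"ty":0,"tz":0,"wx":0,"wy":0,"wz":0,"claw":80}]'
python3 - <<'E'
from h import *
m,p,d=cap('wrist');P=cloud(m,d)
k=sl(P,d,(.44,.2316),.032,.03,.085)&~sl(P,d,(.44,.2316),.02,0,.2);print(np.percentile(P[k][:,2],[5,50,95]).round(4))
k=sl(P,d,(.44,.2316),.037,.066,.073);print(circ(k,m,.07))
go(.4484,-.0867,.1,45.5)
E
```

```text
t: 42.25
eef_pos: [0.4402, 0.2307, 0.0642]
orientation: [0.922, 0.387, 0.0, 0.0]
contact_force: [1.1, 0.1, -1.3]
finger_gap: 0.714
t: 42.92
eef_pos: [0.4391, 0.2303, 0.0785]
orientation: [0.922, 0.387, -0.001, -0.0]
contact_force: [-0.7, 0.1, 0.0]
finger_gap: 0.857
t: 43.58
eef_pos: [0.4392, 0.2303, 0.2001]
orientation: [0.922, 0.387, -0.001, 0.0]
contact_force: [0.4, -0.1, 0.5]
finger_gap: 0.854
[0.0679 0.0697 0.0735]
(array([0.4395, 0.2319]), 0.0334, (0.4395, 0.232, 0.0342))
shift [-219.3  228.9  100. ] turn [-0.06  0.15  0.01] | tcp [0.439  0.2302 0.1997] yaw 45.51 F [ 0.9  0.8 -0.7] gap 79.8 t 43.6
```

```bash
python3 -m creep '[{"tx":-14,"ty":14.6,"tz":0,"wx":0,"wy":0,"wz":0,"claw":80},{"tx":-26,"ty":27.2,"tz":0,"wx":0,"wy":0,"wz":0,"claw":80},{"tx":-26,"ty":27.2,"tz":0,"wx":0,"wy":0,"wz":0,"claw":80},{"tx":-26,"ty":27.2,"tz":0,"wx":0,"wy":0,"wz":0,"claw":80},{"tx":-26,"ty":27.2,"tz":0,"wx":0,"wy":0,"wz":0,"claw":80},{"tx":-26,"ty":27.2,"tz":0,"wx":0,"wy":0,"wz":0,"claw":80},{"tx":-26,"ty":27.2,"tz":0,"wx":0,"wy":0,"wz":0,"claw":80},{"tx":-24,"ty":25,"tz":0,"wx":0,"wy":0,"wz":0,"claw":80}]'
python3 -m creep '[{"tx":-16,"ty":17,"tz":0,"wx":0,"wy":0,"wz":0,"claw":80},{"tx":-9,"ty":9.3,"tz":10,"wx":0,"wy":0,"wz":0,"claw":80},{"tx":0,"ty":0,"tz":25,"wx":0,"wy":0,"wz":0,"claw":80},{"tx":0,"ty":0,"tz":30,"wx":0,"wy":0,"wz":0,"claw":80},{"tx":0,"ty":0,"tz":20,"wx":0,"wy":0,"wz":0,"claw":80},{"tx":0,"ty":0,"tz":10,"wx":0,"wy":0,"wz":0,"claw":80},{"tx":0,"ty":0,"tz":5,"wx":0,"wy":0,"wz":0,"claw":80},{"tx":0,"ty":0,"tz":0,"wx":0,"wy":0,"wz":0,"claw":80}]'
python3 - <<'E'
from h import *
for i in range(4):m,p,d=cap('wrist')
r=plates(m,p)
b=min(r,key=lambda q:np.hypot(*(q[0]-[.448,-.087])))
go(*b[1],.003,45.5)
E
```

```text
t: 44.3
eef_pos: [0.4476, -0.0517, 0.1998]
orientation: [0.922, 0.387, -0.001, -0.001]
contact_force: [0.2, 0.2, -0.7]
finger_gap: 0.854
t: 44.97
eef_pos: [0.4485, -0.0857, 0.0991]
orientation: [0.922, 0.387, -0.002, -0.002]
contact_force: [-0.1, -0.1, 0.3]
finger_gap: 0.855
plate [ 0.4486 -0.0866] holes 3 [ 0.4484 -0.0869] phase -1.9 | [-122.2  118.2   -1.7]
plate [0.3779 0.0132] holes 3 [0.3779 0.0132] phase -39.4 | [-159.3  -39.1   80.4]
shift [-2.1 -1.5 98.8] turn [ 0.09 -0.03  0.02] | tcp [ 0.4507 -0.0864  0.1018] yaw 45.52 F [-0.3  0.8  1. ] gap 79.7 t 45.2
```

```bash
python3 -m creep '[{"tx":-1.3,"ty":-1.3,"tz":15,"wx":0,"wy":0,"wz":0,"claw":80},{"tx":0,"ty":0,"tz":25,"wx":0,"wy":0,"wz":0,"claw":80},{"tx":0,"ty":0,"tz":25,"wx":0,"wy":0,"wz":0,"claw":80},{"tx":0,"ty":0,"tz":16,"wx":0,"wy":0,"wz":0,"claw":80},{"tx":0,"ty":0,"tz":9,"wx":0,"wy":0,"wz":0,"claw":80},{"tx":0,"ty":0,"tz":5,"wx":0,"wy":0,"wz":0,"claw":80},{"tx":0,"ty":0,"tz":3,"wx":0,"wy":0,"wz":0,"claw":80},{"tx":0,"ty":0,"tz":1,"wx":0,"wy":0,"wz":0,"claw":80}]'
python3 -m creep '[{"tx":0,"ty":0,"tz":0,"wx":0,"wy":0,"wz":0,"claw":80},{"tx":0,"ty":0,"tz":0,"wx":0,"wy":0,"wz":0,"claw":74},{"tx":0,"ty":0,"tz":0,"wx":0,"wy":0,"wz":0,"claw":70},{"tx":0,"ty":0,"tz":0,"wx":0,"wy":0,"wz":0,"claw":60},{"tx":0,"ty":0,"tz":0,"wx":0,"wy":0,"wz":0,"claw":60},{"tx":0,"ty":0,"tz":0,"wx":0,"wy":0,"wz":0,"claw":60},{"tx":0,"ty":0,"tz":0,"wx":0,"wy":0,"wz":0,"claw":60},{"tx":0,"ty":0,"tz":0,"wx":0,"wy":0,"wz":0,"claw":60}]'
python3 -m creep '[{"tx":0,"ty":0,"tz":-15,"wx":0,"wy":0,"wz":0,"claw":60},{"tx":0,"ty":0,"tz":-32,"wx":0,"wy":0,"wz":0,"claw":60},{"tx":0,"ty":0,"tz":-38,"wx":0,"wy":0,"wz":6.7,"claw":60},{"tx":0,"ty":0,"tz":-38,"wx":0,"wy":0,"wz":6.7,"claw":60},{"tx":0,"ty":0,"tz":-38,"wx":0,"wy":0,"wz":6.7,"claw":60},{"tx":0,"ty":0,"tz":-26,"wx":0,"wy":0,"wz":6.7,"claw":60},{"tx":0,"ty":0,"tz":-10,"wx":0,"wy":0,"wz":6.7,"claw":60},{"tx":0,"ty":0,"tz":0,"wx":0,"wy":0,"wz":6.8,"claw":60}]'
python3 - <<'E'
from h import *
cap('top');cap('top');go(.4399,.2316,.2,5.2)
E
```

```text
t: 45.83
eef_pos: [0.4489, -0.0864, 0.0025]
orientation: [0.922, 0.387, 0.0, 0.0]
contact_force: [0.1, -0.8, 0.1]
finger_gap: 0.851
t: 46.5
eef_pos: [0.4488, -0.0864, 0.0027]
orientation: [0.922, 0.387, 0.0, 0.001]
contact_force: [-0.8, -0.1, 5.8]
finger_gap: 0.715
t: 47.17
eef_pos: [0.4499, -0.0867, 0.2021]
orientation: [0.999, 0.043, 0.003, 0.001]
contact_force: [-0.2, 0.1, -2.0]
finger_gap: 0.713
shift [  20.8 -317.1   -0.7] turn [ 0.02 -0.03  0.03] | tcp [ 0.4481 -0.0861  0.1994] yaw 5.23 F [-0.5 -0.5 -1.5] gap 67.1 t 47.3
```

```bash
python3 -m creep '[{"tx":1.2,"ty":-18,"tz":0,"wx":0,"wy":0,"wz":0,"claw":60},{"tx":2.4,"ty":-37,"tz":0,"wx":0,"wy":0,"wz":0,"claw":60},{"tx":2.4,"ty":-37,"tz":0,"wx":0,"wy":0,"wz":0,"claw":60},{"tx":2.4,"ty":-37,"tz":0,"wx":0,"wy":0,"wz":0,"claw":60},{"tx":2.4,"ty":-37,"tz":0,"wx":0,"wy":0,"wz":0,"claw":60},{"tx":2.4,"ty":-37,"tz":0,"wx":0,"wy":0,"wz":0,"claw":60},{"tx":2.4,"ty":-37,"tz":0,"wx":0,"wy":0,"wz":0,"claw":60},{"tx":2.4,"ty":-34,"tz":0,"wx":0,"wy":0,"wz":0,"claw":60}]'
python3 -m creep '[{"tx":1.5,"ty":-24,"tz":0,"wx":0,"wy":0,"wz":0,"claw":60},{"tx":1,"ty":-13,"tz":0,"wx":0,"wy":0,"wz":0,"claw":60},{"tx":0.3,"ty":-6,"tz":0,"wx":0,"wy":0,"wz":0,"claw":60},{"tx":0,"ty":0,"tz":15,"wx":0,"wy":0,"wz":0,"claw":60},{"tx":0,"ty":0,"tz":30,"wx":0,"wy":0,"wz":0,"claw":60},{"tx":0,"ty":0,"tz":25,"wx":0,"wy":0,"wz":0,"claw":60},{"tx":0,"ty":0,"tz":15,"wx":0,"wy":0,"wz":0,"claw":60},{"tx":0,"ty":0,"tz":8,"wx":0,"wy":0,"wz":0,"claw":60}]'
python3 -m creep '[{"tx":0,"ty":0,"tz":4,"wx":0,"wy":0,"wz":0,"claw":60},{"tx":0,"ty":0,"tz":0,"wx":0,"wy":0,"wz":0,"claw":60},{"tx":0,"ty":0,"tz":0,"wx":0,"wy":0,"wz":0,"claw":60},{"tx":0,"ty":0,"tz":0,"wx":0,"wy":0,"wz":0,"claw":60},{"tx":0,"ty":0,"tz":0,"wx":0,"wy":0,"wz":0,"claw":60},{"tx":0,"ty":0,"tz":0,"wx":0,"wy":0,"wz":0,"claw":60},{"tx":0,"ty":0,"tz":0,"wx":0,"wy":0,"wz":0,"claw":60},{"tx":0,"ty":0,"tz":0,"wx":0,"wy":0,"wz":0,"claw":60}]'
python3 -c "
from h import *
fix();fix()"
```

```text
t: 47.93
eef_pos: [0.4399, 0.1902, 0.1979]
orientation: [0.999, 0.047, -0.001, 0.0]
contact_force: [1.6, -0.3, -0.8]
finger_gap: 0.712
t: 48.6
eef_pos: [0.4379, 0.2299, 0.1032]
orientation: [0.999, 0.046, -0.003, 0.001]
contact_force: [-0.8, -0.8, -0.3]
finger_gap: 0.719
t: 49.27
eef_pos: [0.4403, 0.2315, 0.1024]
orientation: [0.999, 0.046, 0.0, -0.0]
contact_force: [-0.4, 0.9, -0.5]
finger_gap: 0.71
plate [0.4405 0.2316] top-TCP 0.0071 bottom 0.0994 phase -41.9 from 3 holes => tool shift [-0.6 -0.1] wz 0.1 TCP->plate [0.0003 0.0001] F [-0.6 -0.5 -0.9] tcp [0.4402 0.2315 0.1023] t 49.3
plate [0.4405 0.2315] top-TCP 0.0071 bottom 0.0993 phase -41.8 from 3 holes => tool shift [-0.6 -0.2] wz 0.2 TCP->plate [0.0004 0.0001] F [-0.2 -0.7 -0.2] tcp [0.4401 0.2314 0.1022] t 49.4
```

```bash
python3 -m creep '[{"tx":-0.5,"ty":-0.1,"tz":0,"wx":0,"wy":0,"wz":0.1,"claw":60},{"tx":0,"ty":0,"tz":3,"wx":0,"wy":0,"wz":0,"claw":60},{"tx":0,"ty":0,"tz":4,"wx":0,"wy":0,"wz":0,"claw":60},{"tx":0,"ty":0,"tz":4,"wx":0,"wy":0,"wz":0,"claw":60},{"tx":0,"ty":0,"tz":4,"wx":0,"wy":0,"wz":0,"claw":60},{"tx":0,"ty":0,"tz":2,"wx":0,"wy":0,"wz":0,"claw":60},{"tx":0,"ty":0,"tz":0,"wx":0,"wy":0,"wz":0,"claw":60},{"tx":0,"ty":0,"tz":0,"wx":0,"wy":0,"wz":0,"claw":60}]'
python3 -c "
from h import *
fix()"
python3 -m creep '[{"tx":0,"ty":0,"tz":3,"wx":0,"wy":0,"wz":0,"claw":60},{"tx":0,"ty":0,"tz":4,"wx":0,"wy":0,"wz":0,"claw":60},{"tx":0,"ty":0,"tz":2.5,"wx":0,"wy":0,"wz":0,"claw":60},{"tx":0,"ty":0,"tz":1,"wx":0,"wy":0,"wz":0,"claw":60},{"tx":0,"ty":0,"tz":0,"wx":0,"wy":0,"wz":0,"claw":60},{"tx":0,"ty":0,"tz":0,"wx":0,"wy":0,"wz":0,"claw":60},{"tx":0,"ty":0,"tz":0,"wx":0,"wy":0,"wz":0,"claw":60},{"tx":0,"ty":0,"tz":0,"wx":0,"wy":0,"wz":0,"claw":60}]'
python3 -c "
from h import *
fix()"
```

```text
t: 50.03
eef_pos: [0.4395, 0.2314, 0.0848]
orientation: [0.999, 0.045, -0.0, 0.0]
contact_force: [-0.8, -0.3, -0.9]
finger_gap: 0.713
plate [0.4398 0.2314] top-TCP 0.0068 bottom 0.0819 phase -42.0 from 3 holes => tool shift [ 0.1 -0.2] wz -0.0 TCP->plate [ 0.0002 -0.0001] F [ 0.5 -0.3 -1. ] tcp [0.4396 0.2315 0.085 ] t 50.1
t: 50.75
eef_pos: [0.4397, 0.2315, 0.0747]
orientation: [0.999, 0.045, 0.0, -0.0]
contact_force: [-0.3, -0.2, -0.9]
finger_gap: 0.712
plate [0.44   0.2316] top-TCP 0.0070 bottom 0.0718 phase -41.6 from 2 holes => tool shift [-0.1 -0. ] wz 0.4 TCP->plate [0.0003 0.0001] F [-0.3 -1.2 -0.3] tcp [0.4397 0.2315 0.0747] t 50.8
```

Release, retreat and check.

```bash
python3 -m creep '[{"tx":0,"ty":0,"tz":0.8,"wx":0,"wy":0,"wz":0,"claw":60},{"tx":0,"ty":0,"tz":0,"wx":0,"wy":0,"wz":0,"claw":68},{"tx":0,"ty":0,"tz":0,"wx":0,"wy":0,"wz":0,"claw":74},{"tx":0,"ty":0,"tz":0,"wx":0,"wy":0,"wz":0,"claw":80},{"tx":0,"ty":0,"tz":0,"wx":0,"wy":0,"wz":0,"claw":80},{"tx":0,"ty":0,"tz":0,"wx":0,"wy":0,"wz":0,"claw":80},{"tx":0,"ty":0,"tz":-5,"wx":0,"wy":0,"wz":0,"claw":80},{"tx":0,"ty":0,"tz":-10,"wx":0,"wy":0,"wz":0,"claw":80}]'
python3 -m creep '[{"tx":0,"ty":0,"tz":-25,"wx":0,"wy":0,"wz":0,"claw":80},{"tx":0,"ty":0,"tz":-30,"wx":0,"wy":0,"wz":0,"claw":80},{"tx":0,"ty":0,"tz":-30,"wx":0,"wy":0,"wz":0,"claw":80},{"tx":-20,"ty":0,"tz":-25,"wx":0,"wy":0,"wz":0,"claw":80},{"tx":-25,"ty":0,"tz":-5,"wx":0,"wy":0,"wz":0,"claw":80},{"tx":-15,"ty":0,"tz":0,"wx":0,"wy":0,"wz":0,"claw":80},{"tx":0,"ty":0,"tz":0,"wx":0,"wy":0,"wz":0,"claw":80},{"tx":0,"ty":0,"tz":0,"wx":0,"wy":0,"wz":0,"claw":80}]'
python3 - <<'E'
from h import *
for i in range(5):m,p,d=cap('wrist','w10')
P=cloud(m,d);c=(.44,.2316)
k=sl(P,d,c,.032,.03,.085)&~sl(P,d,c,.02,0,.2);Q=P[k];print(np.percentile(Q[:,2],[5,50,95]).round(4))
A=np.c_[Q[:,:2]-c,np.ones(len(Q))];print('slope',np.linalg.lstsq(A,Q[:,2],rcond=None)[0].round(4))
print('top plate',circ(sl(P,d,c,.037,.076,.084),m,.08))
print('handle',circ(sl(P,d,(.475,.09),.03,.15,.17),m,.161),P[sl(P,d,(.475,.09),.03,.15,.17)][:,2].max(),'tube',circ(sl(P,d,(.475,.09),.03,.05,.062),m,.056))
go(.4,.2,.2,0)
mt,pt,_=cap('top','top1');plates(mt,pt)
E
```

```text
t: 51.47
eef_pos: [0.4387, 0.2311, 0.0884]
orientation: [0.999, 0.045, -0.001, 0.0]
contact_force: [-0.1, 0.1, -0.2]
finger_gap: 0.853
t: 52.13
eef_pos: [0.3794, 0.226, 0.2037]
orientation: [0.999, 0.045, 0.0, 0.0]
contact_force: [0.3, 0.7, -1.1]
finger_gap: 0.848
[0.0702 0.0796 0.0811]
slope [-0.0129 -0.0006  0.0784]
top plate (array([0.4394, 0.2316]), 0.0333, (0.4395, 0.2317, 0.0339))
handle (array([0.474 , 0.0918]), 0.0098, (0.4735, 0.0921, 0.0114)) 0.16271123437272494 tube (array([0.4744, 0.0888]), 0.0158, (0.4744, 0.0887, 0.0186))
shift [17.1 27.7  3. ] turn [0.04 0.07 5.09] | tcp [0.3805 0.2261 0.203 ] yaw 5.09 F [0.  0.3 0.8] gap 80.2 t 52.4
plate [0.3805 0.0157] holes 3 [0.3806 0.0158] phase -38.8 | [-158.7   81.2  -39. ]
```

View pics/w10.png

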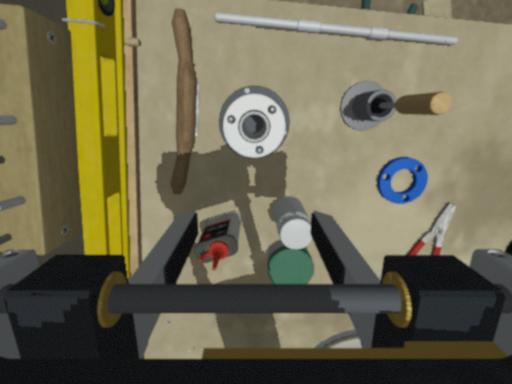

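View pics/top1.png

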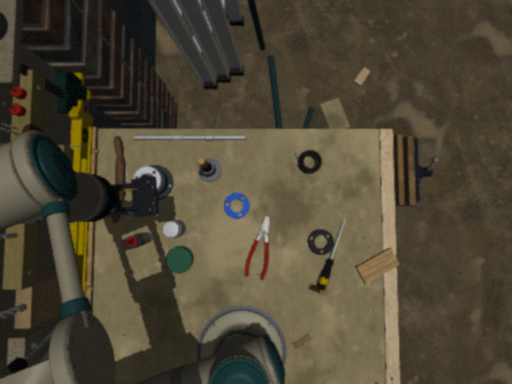

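All four plates are stacked, with the top face at .0796. The studs show through at (245,107), (232,119) and (259,150). The brush stands in its stand, the reel is still at (309,161), and no plates are left on the bench.

```bash
python3 -c "
from bench import ctrl
print(ctrl.finish_job())"
```

```text
the job is handed in; nothing more can be done
None
```

The job is done and handed in at about 52 s of the 192 s allowed; the hand-in reported no verdict.

- **Brush:** I pushed it to the bottom of the bore three times, raising its foot to about 65 mm above the bench in between, then stood it back in its stand and let go. At the last check it was upright, its handle end at the expected height and about 3 mm from the stand's axis.
- **Plates:** There were four spacer plates. One had been knocked against its neighbour early on, so I gripped the first of that pair across the line between them. All four slid over the spigot and studs without any noticeable force. The top face of the stack is at 79.6 mm (80 mm expected), and the top plate is within 1 mm of the hub's axis.
- **Left alone:** The tape reel is still at its starting place in the top view. I did not touch the black or blue look-alikes.
- **Check that disagreed:** The last tilt fit on the stack gave 0.013 rad, and about 5% of the height points read low, near 70 mm. I took those to be points inside the plate's holes. The figure is well within the 0.06 rad limit.

I also viewed 15 pictures, one over the 14 planned.

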